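# Unstack the metal specimens into the cut-out tray

### The job

Take the two stacks of metal test specimens on the dark mat apart from the top down, one piece at a time, never carrying a piece with another still on it. Set each of the five pieces down gently, without dropping it, in the tray cavity cut to its own outline, so that it lies flat on the cavity floor (the small cylinder standing upright).

Things in the scene. Friction and masses are not known exactly. Their poses are not given: they have to be found in the camera images.
- disc: The large flat disc: 60 mm diameter, 18 mm thick, about 0.4 kg. Bare steel. Origin: centre of its underside; z up. At the start it lies on the 5 mm dark mat, bottom of one of the two stacks, about 15 cm apart; either the hexagon or the bar lies on it. The mat lies on one side of the robot's centre line, the tray on the other, either way round.
- square: The square block: 50 x 50 mm, 18 mm thick, about 0.35 kg; sides along its x and y. Bare steel. Origin: centre of its underside; z up. The bottom of the other stack on the dark mat.
- hex: The hexagon: 40 mm across flats (two of the flats face its +y and -y, corners on its x axis, 46 mm across corners), 18 mm thick, about 0.2 kg. Bare steel. Origin: centre of its underside; z up. At the start it lies on the disc or on the square, with the small round on top of it.
- bar: The bar: 66 mm long (along its x), 20 mm wide (along its y), 18 mm thick, about 0.18 kg. Bare steel. Origin: centre of its underside; z up. At the start it lies on the disc or on the square, whichever does not carry the hexagon.
- round: The small upright cylinder: 24 mm diameter, 28 mm tall, about 0.1 kg. Bare steel. Origin: centre of its underside; z up. At the start it stands on the hexagon, the top of the three-high stack.
- insert_disc: Insert with the large round cavity, 67 mm diameter, for the disc. Blue, 90 x 90 mm, 12 mm thick, fixed in the white tray; its cavity is central, 6 mm deep, black-floored. Origin: centre of the insert's underside, cavity floor 6 mm above it, top 12 mm; z up. Six such inserts, one a blank without cavity, stand 96 mm centre to centre in three rows of two.
- insert_square: Insert with the square cavity, 57 x 57 mm, sides along its x and y, for the square block. Blue, 90 x 90 mm, 12 mm thick, fixed in the white tray; its cavity is central, 6 mm deep, black-floored. Origin: centre of the insert's underside, cavity floor 6 mm above it, top 12 mm; z up. The white tray's rim is 13 mm above the bench.
- insert_hex: Insert with the hexagonal cavity, 47 mm across flats, two flats facing its +y and -y, for the hexagon. Blue, 90 x 90 mm, 12 mm thick, fixed in the white tray; its cavity is central, 6 mm deep, black-floored. Origin: centre of the insert's underside, cavity floor 6 mm above it, top 12 mm; z up. 
- insert_bar: Insert with the oblong cavity, 73 mm along its x, 27 mm along its y, for the bar. Blue, 90 x 90 mm, 12 mm thick, fixed in the white tray; its cavity is central, 6 mm deep, black-floored. Origin: centre of the insert's underside, cavity floor 6 mm above it, top 12 mm; z up. 
- insert_round: Insert with the small round cavity, 31 mm diameter, for the small cylinder; the cylinder stands upright in it. Blue, 90 x 90 mm, 12 mm thick, fixed in the white tray; its cavity is central, 6 mm deep, black-floored. Origin: centre of the insert's underside, cavity floor 6 mm above it, top 12 mm; z up. 
Not all that is in view belongs to the job. What is shaped like the hex but green is not meant. What is shaped like the round but pink is not meant.

How it is judged:
At the end, for the whole second after the job is handed in: Each of the five specimens rests in the cavity of its own outline: its centre within 9 mm of the cavity's centre, its underside less than 2.5 mm above the cavity floor, tilted less than 0.06 rad, at rest (horizontal distance between disc and insert_disc below 0.009 m and z of disc in the frame of insert_disc below 0.0085 m and angle between each of disc, square, hex, bar, round's own z axis and vertical below 0.06 rad and linear speed of each of disc, square, hex, bar, round below 0.02 m/s and horizontal distance between square and insert_square below 0.009 m and z of square in the frame of insert_square below 0.0085 m and horizontal distance between hex and insert_hex below 0.009 m and z of hex in the frame of insert_hex below 0.0085 m and horizontal distance between bar and insert_bar below 0.009 m and z of bar in the frame of insert_bar below 0.0085 m and horizontal distance between round and insert_round below 0.009 m and z of round in the frame of insert_round below 0.0085 m); the robot touches nothing.
It fails at once if a specimen is carried more than 50 mm with another one on it ((distance of disc from where it was at the start of the episode above 0.05 m and contact force between disc and hex above 0.05 N and z of hex in the frame of disc above 0.012 m) or (distance of disc from where it was at the start of the episode above 0.05 m and contact force between disc and bar above 0.05 N and z of bar in the frame of disc above 0.012 m) or (distance of square from where it was at the start of the episode above 0.05 m and contact force between square and hex above 0.05 N and z of hex in the frame of square above 0.012 m) or (distance of square from where it was at the start of the episode above 0.05 m and contact force between square and bar above 0.05 N and z of bar in the frame of square above 0.012 m) or (distance of hex from where it was at the start of the episode above 0.05 m and contact force between hex and round above 0.05 N and z of round in the frame of hex above 0.012 m)).
It fails at once if a specimen is dropped or thrown into its cavity (faster than 0.6 m/s there) ((horizontal distance between disc and insert_disc below 0.03 m and z of disc in the frame of insert_disc below 0.04 m and linear speed of disc above 0.6 m/s) or (horizontal distance between square and insert_square below 0.03 m and z of square in the frame of insert_square below 0.04 m and linear speed of square above 0.6 m/s) or (horizontal distance between hex and insert_hex below 0.03 m and z of hex in the frame of insert_hex below 0.04 m and linear speed of hex above 0.6 m/s) or (horizontal distance between bar and insert_bar below 0.03 m and z of bar in the frame of insert_bar below 0.04 m and linear speed of bar above 0.6 m/s) or (horizontal distance between round and insert_round below 0.03 m and z of round in the frame of insert_round below 0.04 m and linear speed of round above 0.6 m/s)).
It also fails if it takes over 125 s, if anything falls off the work surface, if the arm or the gripper's body presses on something with over 40 N, if the wrist force passes 120 N, or if a joint passes its speed limit or range.

### The arm

A 7-joint arm with a two-finger parallel gripper is mounted at the origin on the work surface. World frame = base frame: x ahead of the robot, y to its left, z up, the work surface at z = 0. Lengths are in m, angles in rad, forces in N, time in s.
With the tool pointing down it reaches from about 0.4 to 0.85 m from the base axis. Payload 4.5 kg.
Tool frame: the origin (TCP) lies where the fingers leave the gripper's body, on its centre line; the fingertips stand 64 mm ahead of it and the grasp point (between the pads) lies 45 mm ahead of it; z points along the fingers, y is the line along which they close (so a half turn about z gives the same grasp; the last joint's range is limited). The gripper opens to 88 mm and grips with 3 to 60 N. Pads are 18 mm wide; open, the fingers measure 123 mm over their backs; the gripper's body (75 mm by 187 mm) begins 45 mm behind the grasp point.
Start: joints at [-1.077, 0.689, -0.195, 1.565, 0.157, 0.902, -0.215], TCP at [0.277, 0.56, 0.303] pointing down, gripper open.
Joint ranges: [-3.01, 3.01], [-0.46, 2.08], [-1.47, 1.51], [0.13, 2.56], [-1, 4.14], [0.04, 2.09], [-2.66, 2.66]. Speed limits (rad/s): [2.57, 2.57, 3.14, 3.14, 3.14, 3.14, 3.14].

### API

Orientations are given as a unit quaternion [x, y, z, w].
In Python, from plant import r gives the robot as it stands.
- The arm moves only by the tool play_rows, never from a script. Its arguments are lists of equal length, an entry for each row: "translation": the shift along the tool's x, y, z in m, a list of three; "delta_rot": the turn, a rotation vector about the tool's x, y, z in degrees, a list of three; "grip": the opening, from -1 (shut) to 1 (fully open). In form: {"translation": [[x, y, z], ...], "delta_rot": [[rx, ry, rz], ...], "grip": [grip, ...]}. A call has 1 to 20 rows; each row shifts and turns the commanded pose from where the row before left it, along the tool's axes as they then stand; what a row does not reach is not made up. A row lasts 1/8 s, in which the tool goes at most 62.5 mm and 10.7 degrees, less where a joint would pass 70% of its speed; a pose out of reach is approached as far as the arm can. A call with a gripper value outside its range is refused whole. The fingers move at their own pace and stop on an object; "squeeze" is the grip in N (left out, the last holds). Time passes only in rows, so rows that do not move let the fingers close. It gives the time, the measured TCP pose, the force, the opening and the grip force at its end, in the units of the state.
- r.get_state(): the state, without advancing time (a new reading comes with each control period).
- r.snapshot(name): name is "scene" or "side" or "wrist"; returns the picture (384x512x3 uint8, blue, green, red); there is no depth.
- r.get_calibration(name): a dict with "intrinsics" (3x3 intrinsics, pixels), "eye" and "rotation" of the camera in the world. Camera axes: x right, y up, looking along -z (the intrinsics and any distortion apply to the point x, -y, -z); pixel columns grow to the right and rows downward; lengths in m; the calibration is good to about 2 mm. A picture is of the moment at which its call begins: read the wrist's pose just before it. get_calibration takes no time and is no camera call; for the wrist camera it gives the pose at the moment of the call.
- r.finish_job(): hands the job in; it is judged then, once.
Trained networks look in the newest picture that a camera, given by its name, has taken for a name from the list of things; names that differ only in an ending like _2 or _b are one class to them, and where a whole thing is asked for, a point or a joint stands for the part that bears it (a point fixed in the world has none). Each returns a list of dicts, best first, with "confidence" (0 to 1); they miss things now and then, are a little off and sometimes report something else, mostly with a low value. They report only what shows in the picture. A call takes as long as a camera call. They do not tell look-alikes from the thing itself.
- r.look_for(camera, target): "point" ([x, y, z] in m, in world coordinates, good to about 4 mm: the middle of the surface that is visible of it).
- r.silhouettes(camera, target): "pixels" (384x512 bool, what is visible of it).
The state is a dict: "clock": time; "q": joint angles; "qd": joint speeds; "joint_torque": joint torques, N m; "tool_pos": TCP position; "eef_rot": TCP orientation; "contact_force": force on the tool from outside, world axes, zero at the start; "moment": the same for the moment, N m; "opening": opening from 0.0 (shut) to 1.0 (fully open); "finger_force": force on a finger pad.
Only numpy, scipy, OpenCV 4.12 (cv2) and the standard library are available. Lean on these libraries where they do the work, as an engineer would, in place of code of your own. Each camera call takes 0.05 s, during which the arm holds its last target. There are 200 camera calls.

## Working session

There is one attempt and no reset: what is moved stays moved. The work goes in short steps, Python scripts to look and compute and a tool call to move; the robot and the scene stay as the last step left them, time stands still between calls to the robot, and variables do not carry over. Pictures are saved under pics/ and viewed, at most 14 in all, crops included, and the job is handed in when it is done.

Besides the shell and the picture viewer there is one more tool, called after "Emit:" as name(argument=value, ...) on one line, values as JSON. play_rows: Moves the arm, as the interface text tells. Its arguments: {"type":"object","properties":{"translation":{"type":"array","items":{"type":"array","items":{"type":"number"}}},"delta_rot":{"type":"array","items":{"type":"array","items":{"type":"number"}}},"grip":{"type":"array","items":{"type":"number"}},"squeeze":{"type":"number"}},"required":["translation","delta_rot","grip"]}

```bash
ls; mkdir -p pics; python3 - <<'E'
from plant import r
import cv2
print(r.get_state())
for c in("scene","side"):
    cv2.imwrite(f"pics/{c}0.png",r.snapshot(c)); k=r.get_calibration(c); print(c,k)
    for n in("disc","square","hex","bar","round","insert_disc","insert_square","insert_hex","insert_bar","insert_round"):
        print(n,[([round(v,3) for v in d["point"]],round(d["confidence"],2)) for d in r.look_for(c,n)])
E
```

```text
pics
{'clock': 0.0, 'q': array([-1.07719069,  0.68993283, -0.19455254,  1.56633485,  0.15729839,
        0.90245679, -0.21509296]), 'qd': array([ 3.17200038e-04, -3.31205136e-04,  5.05111294e-04, -1.26402385e-03,
        6.06230849e-04, -8.04971910e-05, -8.68783683e-05]), 'joint_torque': array([-3.15865582e-04, -5.27556825e+01, -1.26688320e+00, -1.53428435e+01,
       -5.25525946e-02,  6.55674419e-03,  1.82118947e-04]), 'tool_pos': array([0.27715369, 0.55963003, 0.30194526]), 'eef_rot': array([ 2.27824849e-01,  9.73701742e-01, -8.56424918e-04, -1.49125904e-04]), 'contact_force': array([0.11701444, 0.10416288, 0.41038608]), 'moment': array([ 0.01805461, -0.03271202,  0.04047342]), 'finger_force': 0.0, 'opening': 0.9989156981833021}
scene {'intrinsics': array([[491.52555046,   0.        , 260.22944296],
       [  0.        , 491.52555046, 193.89475547],
       [  0.        ,   0.        ,   1.        ]]), 'eye': array([1.27138804, 0.44495227, 0.65223827]), 'rotation': array([0.22347529, 0.39392131, 0.7772935 , 0.43669167])}
disc []
square [([0.629, 0.217, 0.021], 0.89)]
hex [([0.731, 0
[... 701 characters left out ...]
9312, -0.59768839,  0.7467792 ]), 'rotation': array([ 0.38220758, -0.08152802, -0.18509495,  0.9016709 ])}
disc [([0.45, 0.191, 0.024], 0.58), ([0.598, 0.186, 0.018], 0.47)]
square [([0.594, 0.201, 0.04], 0.67), ([0.599, 0.189, 0.019], 0.47), ([0.634, -0.143, 0.021], 0.16)]
hex [([0.593, 0.202, 0.037], 0.66), ([0.727, 0.21, 0.023], 0.62)]
bar [([0.454, 0.209, 0.037], 0.88)]
round [([0.601, 0.207, 0.066], 0.69), ([0.622, 0.32, 0.02], 0.44)]
insert_disc [([0.528, -0.236, 0.017], 0.59)]
insert_square [([0.436, -0.224, 0.018], 0.94)]
insert_hex [([0.627, -0.243, 0.021], 0.74), ([0.603, 0.188, 0.018], 0.32)]
insert_bar [([0.537, -0.136, 0.019], 0.75)]
insert_round [([0.634, -0.141, 0.019], 0.61)]
```

View pics/scene0.png

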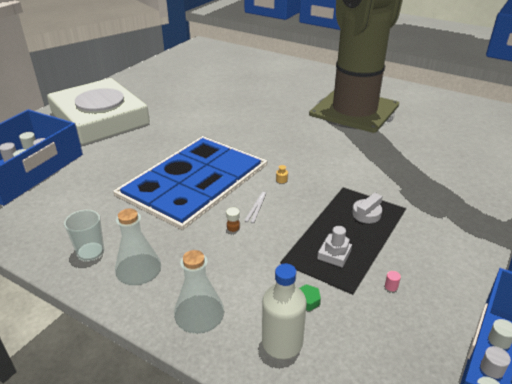

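View pics/side0.png

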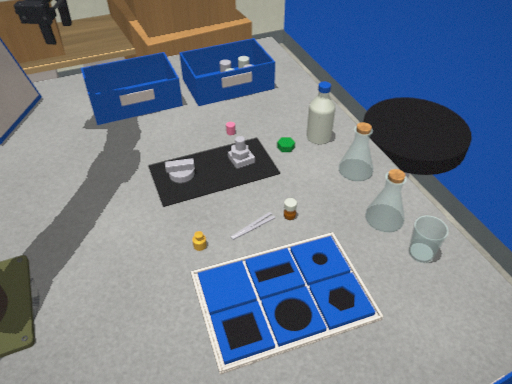

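Scene0 shows round on hex on square at (338,240), bar on disc at (368,208), with the tray at left. Look-alikes: green hex at (311,297) and pink cylinder at (392,281) lie on the bench, so neither is meant. Side0 agrees: stacks at (241,152) and (181,170). The true hex is the grey one under the grey round. I'll go above the mat and check closely.

Emit:
play_rows(translation=[[0,0,0],[0,0,0],[0,0,0],[-0.028,-0.039,-0.011],[-0.028,-0.039,-0.011],[-0.028,-0.039,-0.011],[-0.028,-0.039,-0.011],[-0.028,-0.039,-0.011],[-0.028,-0.039,-0.011],[-0.028,-0.039,-0.011],[-0.028,-0.039,-0.011],[-0.028,-0.039,-0.011],[0,0,0],[0,0,0]], delta_rot=[[0,0,-8.8],[0,0,-8.8],[0,0,-8.8],[0,0,0],[0,0,0],[0,0,0],[0,0,0],[0,0,0],[0,0,0],[0,0,0],[0,0,0],[0,0,0],[0,0,0],[0,0,0]], grip=[1,1,1,1,1,1,1,1,1,1,1,1,1,1], squeeze=30)

```text
clock: 2.85
tool_pos: [0.5292, 0.2099, 0.4016]
eef_rot: [-0.001, 1.0, 0.0, -0.0]
contact_force: [-0.9, 0.4, -0.5]
opening: 0.999
finger_force: 0.0
```

```bash
cat > h.py <<'E'
from plant import r
import cv2, numpy as np
from scipy.spatial.transform import Rotation as R
def cal(c):
    k=r.get_calibration(c); return k["intrinsics"],np.array(k["eye"]),R.from_quat(k["rotation"]).as_matrix()
def ray(k,uv,z):
    "pixels -> world points on the plane z"
    K,e,M=k; uv=np.atleast_2d(np.asarray(uv,float))
    d=np.c_[(uv[:,0]-K[0,2])/K[0,0],-(uv[:,1]-K[1,2])/K[1,1],-np.ones(len(uv))]@M.T
    return e+d*((z-e[2])/d[:,2])[:,None]
def proj(k,P):
    K,e,M=k; c=(np.atleast_2d(P)-e)@M
    return np.c_[K[0,0]*c[:,0]/-c[:,2]+K[0,2],-K[1,1]*c[:,1]/-c[:,2]+K[1,2]]
def snap(c,name=None):
    k=cal(c); im=r.snapshot(c)
    if name: cv2.imwrite(f"pics/{name}.png",im)
    return k,im
def pose():
    s=r.get_state(); M=R.from_quat(s["eef_rot"]).as_matrix()
    print("clock %.2f pos %s yaw(x axis) %.1f tiltz %s F %s open %.3f ff %.1f"%(s["clock"],np.round(s["tool_pos"],4),np.degrees(np.arctan2(M[1,0],M[0,0])),np.round(M[:2,2],3),np.round(s["contact_force"],1),s["opening"],s["finger_force"]))
    return s,M
def want(p):
    "tool-frame translation to world TCP point p"
    s,M=pose(); print("move",np.round(M.T@(np.array(p)-s["tool_pos"]),4))
def rectw(k,mask,z):
    "outline of a mask on plane z: centroid, min-area rect"
    c=max(cv2.findContours(mask.astype(np.uint8),0,2)[0],key=cv2.contourArea)
    w=ray(k,c[:,0,:],z)[:,:2]; w=w[cv2.convexHull((w*1e4).astype(np.float32),returnPoints=False)[:,0]]
    m=cv2.moments((w*1e4).astype(np.float32)); (cx,cy),(a,b),t=cv2.minAreaRect((w*1e4).astype(np.float32))
    return np.round([m["m10"]/m["m00"]/1e4,m["m01"]/m["m00"]/1e4],4),"rect",np.round([cx/1e4,cy/1e4,a/1e4,b/1e4],4),"ang %.1f"%t
E
python3 - <<'E'
from h import *
pose()
k,im=snap("wrist","w1"); print(k[1],k[2])
K=cal("scene")
for n,uv in dict(flask1=(137,268),flask2=(198,315),glass=(90,255),bottle=(283,345),vial=(233,228),orange=(282,180)).items(): print(n,ray(K,uv,0))
for n,z in(("round",.069),("hex",.041),("square",.023),("bar",.041),("disc",.023)):
    for d in r.silhouettes("wrist",n)[:2]: print(n,round(d["confidence"],2),rectw(k,d["pixels"],z))
E
```

```text
clock 2.85 pos [0.5292 0.2099 0.4016] yaw(x axis) -179.9 tiltz [-0.001  0.001] F [-0.9  0.4 -0.5] open 0.999 ff 0.0
[0.44436652 0.20936171 0.4830719 ] [[-7.19427568e-04 -9.45780210e-01 -3.24806523e-01]
 [ 9.99999737e-01 -6.50411173e-04 -3.21056864e-04]
 [ 9.23914368e-05 -3.24806669e-01  9.45780429e-01]]
flask1 [[ 0.82677387 -0.09073507  0.        ]]
flask2 [[0.8565757  0.07345003 0.        ]]
glass [[ 0.84749355 -0.19185456  0.        ]]
bottle [[0.83475061 0.22478078 0.        ]]
vial [[ 6.37483764e-01 -2.51265976e-03  1.11022302e-16]]
orange [[ 0.43289645 -0.00160096  0.        ]]
round 0.76 (array([0.6006, 0.2106]), 'rect', array([0.6003, 0.2102, 0.0299, 0.0225]), 'ang 0.0')
round 0.72 (array([0.6019, 0.3132]), 'rect', array([0.6016, 0.3133, 0.0307, 0.0228]), 'ang 29.0')
hex 0.67 (array([0.5981, 0.2081]), 'rect', array([0.5965, 0.2082, 0.0407, 0.0399]), 'ang 8.2')
hex 0.57 (array([0.7123, 0.2132]), 'rect', array([0.7125, 0.2128, 0.0456, 0.04  ]), 'ang 0.0')
square 0.9 (array([0.5876, 0.2069]), 'rect', array([0.5872, 0.2064, 0.0229, 0.0475]), 'ang 2.1')
bar 0.94 (array([0.4534, 0.2165]), 'rect', array([0.4537, 0.2163, 0.0203, 0.0648]), 'ang 78.4')
disc 0.94 (array([0.4521, 0.1973]), 'rect', array([0.4514, 0.1957, 0.0213, 0.0526]), 'ang 78.0')
```

View pics/w1.png

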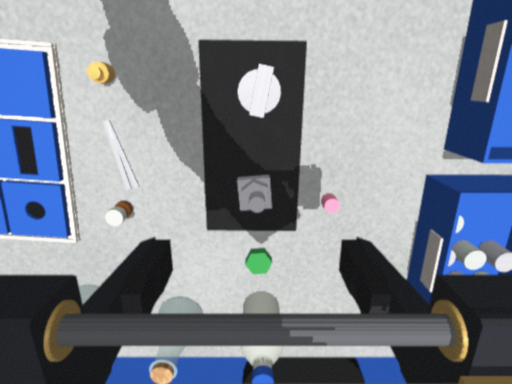

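w1 shows the grey stack at (254,193), bar on disc at (259,92), green hex at (259,262) and pink cylinder at (331,203), which both lie on the bench and are not meant. I'll put the camera straight above the three-high stack for a close crop.

Emit:
play_rows(translation=[[-0.04,0,0.012],[-0.04,0,0.013],[-0.04,0,0.013],[-0.037,0,0.013],[0,0,0],[0,0,0]], delta_rot=[[0,0,0],[0,0,0],[0,0,0],[0,0,0],[0,0,0],[0,0,0]], grip=[1,1,1,1,1,1])

```text
clock: 3.9
tool_pos: [0.6859, 0.2103, 0.3507]
eef_rot: [-0.001, 1.0, 0.0, -0.0]
contact_force: [0.2, 1.2, -0.8]
opening: 1.001
finger_force: 0.0
```

```bash
python3 - <<'E'
from h import *
pose()
k,im=snap("wrist"); print(k[1],k[0][0])
u,v=proj(k,[.6,.21,.04])[0].astype(int); print(u,v)
y0,x0=max(v-60,0),u-80
cv2.imwrite("pics/w2c.png",cv2.resize(im[y0:y0+120,x0:x0+160],(800,600),interpolation=cv2.INTER_CUBIC)); print(x0,y0); cv2.imwrite("w2.png",im); np.save("k2.npy",np.array([0]),); import pickle; pickle.dump(k,open("k2.pkl","wb"))
for n,z in(("round",.069),("hex",.041),("square",.023)):
    for d in r.silhouettes("wrist",n)[:2]: print(n,round(d["confidence"],2),rectw(k,d["pixels"],z))
E
```

```text
clock 3.90 pos [0.6859 0.2103 0.3507] yaw(x axis) -179.9 tiltz [-0.001  0.001] F [ 0.2  1.2 -0.8] open 1.001 ff 0.0
[0.60108027 0.209725   0.43217856] [316.43647674   0.         255.50555073]
255 82
175 22
round 0.72 (array([0.6201, 0.3122]), 'rect', array([0.6201, 0.3124, 0.0202, 0.0257]), 'ang 0.1')
round 0.6 (array([0.6052, 0.2114]), 'rect', array([0.6056, 0.2113, 0.0217, 0.0219]), 'ang 0.1')
hex 0.78 (array([0.6033, 0.2095]), 'rect', array([0.6034, 0.2094, 0.0432, 0.0397]), 'ang 11.0')
hex 0.74 (array([0.7217, 0.2141]), 'rect', array([0.7216, 0.2143, 0.0379, 0.0445]), 'ang 65.5')
square 0.73 (array([0.6111, 0.2036]), 'rect', array([0.6064, 0.2075, 0.0484, 0.0509]), 'ang 3.7')
```

View pics/w2c.png

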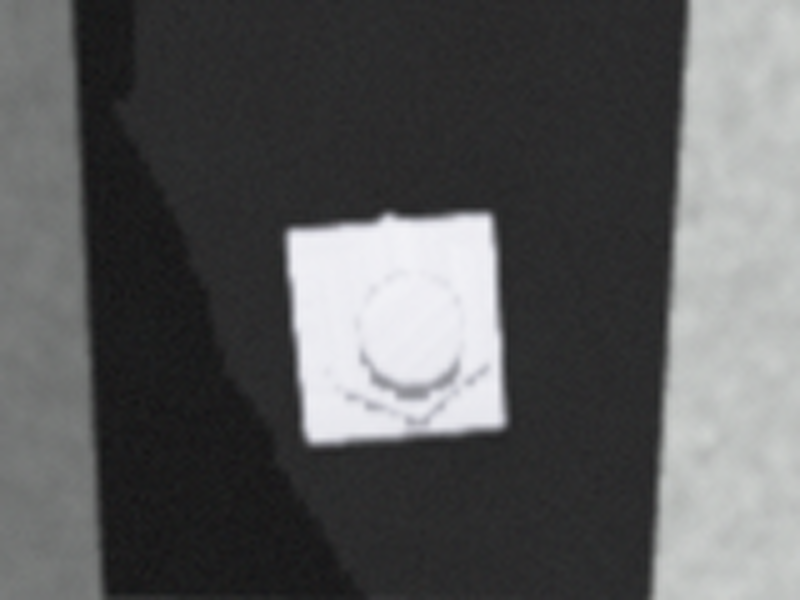

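```bash
python3 - <<'E'
from h import *; import pickle
k=pickle.load(open("k2.pkl","rb"))
f=lambda p,z: ray(k,np.array(p)/5+[174.9+.1,22],z)[:,:2].round(4)
print("round",f([(410,323)],.069)); s=f([(287,230),(492,213),(507,428),(308,443)],.023); print("sq",s,s.mean(0))
h=f([(388,213),(420,420)],.041); d=h[1]-h[0]; print("hex",h,h.mean(0),np.degrees(np.arctan2(d[1],d[0])),np.hypot(*d))
for i in range(4): d=s[(i+1)%4]-s[i]; print(np.degrees(np.arctan2(d[1],d[0])),np.hypot(*d))
E
```

```text
round [[0.6045 0.2113]]
sq [[0.5837 0.1818]
 [0.5799 0.2311]
 [0.6299 0.2359]
 [0.6336 0.1859]] [0.606775 0.208675]
hex [[0.5808 0.2063]
 [0.6268 0.2139]] [0.6038 0.2101] 9.381510160748224 0.04662359917466694
94.40759255509694 0.04944623342581315
5.483590444464433 0.05022987159051877
-85.76782619544602 0.050136713095295736
-175.3028818250096 0.050068153550935
```

w2c shows the round on top (410,323), hex corners (388,213)/(420,420) and the square below, all bare grey and stacked: this is the right one. Descending on the round.

Emit:
play_rows(translation=[[0.0163,0.0002,0.038],[0.0163,0.0002,0.038],[0.0163,0.0002,0.038],[0.0163,0.0002,0.038],[0.0163,0.0002,0.038],[0,0,0],[0,0,0.016],[0,0,0.016],[0,0,0.015],[0,0,0],[0,0,0],[0,0,0]], delta_rot=[[0,0,0],[0,0,0],[0,0,0],[0,0,0],[0,0,0],[0,0,0],[0,0,0],[0,0,0],[0,0,0],[0,0,0],[0,0,0],[0,0,0]], grip=[1,1,1,1,1,1,1,1,1,1,-1,-1], squeeze=20)

```text
clock: 5.6
tool_pos: [0.6056, 0.2107, 0.1143]
eef_rot: [-0.0, 1.0, 0.0, 0.001]
contact_force: [-0.6, 0.6, 0.5]
opening: 0.797
finger_force: 0.0
```

Emit:
play_rows(translation=[[0,0,0],[0,0,0],[0,0,0]], delta_rot=[[0,0,0],[0,0,0],[0,0,0]], grip=[-1,-1,-1])

```text
clock: 5.98
tool_pos: [0.6052, 0.2105, 0.1138]
eef_rot: [-0.001, 1.0, 0.0, 0.0]
contact_force: [0.5, 0.6, -0.6]
opening: 0.457
finger_force: 0.0
```

Emit:
play_rows(translation=[[0,0,0],[0,0,0],[0,0,0],[0,0,0],[0,0,-0.01],[0,0,-0.03],[0,0,-0.04],[0,0,-0.04],[0,0,-0.04],[0,0,0]], delta_rot=[[0,0,0],[0,0,0],[0,0,0],[0,0,0],[0,0,0],[0,0,0],[0,0,0],[0,0,0],[0,0,0],[0,0,0]], grip=[-1,-1,-1,-1,-1,-1,-1,-1,-1,-1])

```text
clock: 7.22
tool_pos: [0.6067, 0.2111, 0.2777]
eef_rot: [-0.0, 1.0, 0.001, 0.003]
contact_force: [-0.1, 0.9, -1.0]
opening: 0.265
finger_force: 20.0
```

Emit:
play_rows(translation=[[-0.001,-0.02,-0.007],[-0.001,-0.04,-0.007],[-0.001,-0.042,-0.007],[-0.001,-0.042,-0.007],[-0.001,-0.042,-0.007],[-0.001,-0.042,-0.007],[-0.001,-0.042,-0.007],[-0.001,-0.042,-0.007],[-0.001,-0.042,-0.007],[-0.001,-0.035,-0.007],[0,-0.01,0],[0,0,0],[0,0,0]], delta_rot=[[0,0,0],[0,0,0],[0,0,0],[0,0,0],[0,0,0],[0,0,0],[0,0,0],[0,0,0],[0,0,0],[0,0,0],[0,0,0],[0,0,0],[0,0,0]], grip=[-1,-1,-1,-1,-1,-1,-1,-1,-1,-1,-1,-1,-1])

```text
clock: 8.85
tool_pos: [0.6154, -0.1863, 0.3431]
eef_rot: [-0.002, 1.0, 0.001, -0.001]
contact_force: [0.1, -0.2, -1.0]
opening: 0.265
finger_force: 20.0
```

```bash
python3 - <<'E'
from h import *
pose()
k,im=snap("wrist","w3")
P=[]
for n in("disc","square","hex","bar","round"):
    for d in r.silhouettes("wrist","insert_"+n)[:2]:
        if d["confidence"]<.3: continue
        print(n,round(d["confidence"],2),rectw(k,d["pixels"],.012))
    # dark region inside the insert, at its rim plane
# dark cavities: threshold
dark=(im.max(2)<60).astype(np.uint8)
for c in cv2.findContours(dark,0,2)[0]:
    if 150<cv2.contourArea(c)<6000:
        m=np.zeros(dark.shape,np.uint8); cv2.drawContours(m,[c],-1,1,-1); print("dark",c[:,0].mean(0).round(),rectw(k,m,.012))
E
```

```text
clock 8.85 pos [ 0.6154 -0.1863  0.3431] yaw(x axis) -179.8 tiltz [-0.001  0.002] F [ 0.1 -0.2 -1. ] open 0.265 ff 20.0
disc 0.61 (array([ 0.5332, -0.2309]), 'rect', array([ 0.5333, -0.2309,  0.0929,  0.0911]), 'ang 85.9')
square 0.63 (array([ 0.4619, -0.2246]), 'rect', array([ 0.4632, -0.2256,  0.0447,  0.0925]), 'ang 0.2')
hex 0.63 (array([ 0.6294, -0.2373]), 'rect', array([ 0.6292, -0.2371,  0.0917,  0.0928]), 'ang 86.0')
bar 0.87 (array([ 0.5402, -0.1342]), 'rect', array([ 0.5406, -0.1344,  0.0924,  0.092 ]), 'ang 86.1')
round 0.68 (array([ 0.636 , -0.1407]), 'rect', array([ 0.6364, -0.1409,  0.0932,  0.0944]), 'ang 87.0')
dark [ 20. 365.] (array([ 0.987 , -0.5996]), 'rect', array([ 0.9835, -0.604 ,  0.0478,  0.0825]), 'ang 88.9')
dark [290. 166.] (array([ 0.6364, -0.1416]), 'rect', array([ 0.6362, -0.1413,  0.0262,  0.027 ]), 'ang 0.2')
dark [218. 162.] (array([ 0.6305, -0.2373]), 'rect', array([ 0.6306, -0.2372,  0.0438,  0.0468]), 'ang 87.0')
dark [218.  89.] (array([ 0.5378, -0.2307]), 'rect', array([ 0.5401, -0.2311,  0.0643,  0.0486]), 'ang 84.0')
dark [494. 131.] (array([0.6149, 0.136 ]), 'rect', array([0.5934, 0.123 , 0.1731, 0.044 ]), 'ang 14.9')
dark [298.  90.] (array([ 0.5401, -0.135 ]), 'rect', array([ 0.5402, -0.1348,  0.0243,  0.0708]), 'ang 86.1')
```

View pics/w3.png

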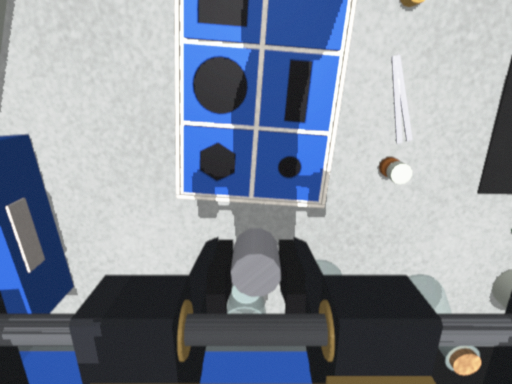

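w3 shows the cavities: square (222,10), disc (219,85), bar (298,90), hex (217,161), round (289,167), with the held round upright at (255,262). Going to the round cavity.

Emit:
play_rows(translation=[[-0.0035,0.0076,0.037],[-0.0035,0.0076,0.037],[-0.0035,0.0076,0.037],[-0.0035,0.0076,0.037],[-0.0035,0.0076,0.037],[-0.0035,0.0076,0.037],[0,0,0.01],[0,0,0.01],[0,0,0],[0,0,0]], delta_rot=[[0,0,0],[0,0,0],[0,0,0],[0,0,0],[0,0,0],[0,0,0],[0,0,0],[0,0,0],[0,0,0],[0,0,0]], grip=[-1,-1,-1,-1,-1,-1,-1,-1,-1,-1])

```text
clock: 10.4
tool_pos: [0.6372, -0.1434, 0.1029]
eef_rot: [-0.0, 1.0, -0.0, 0.001]
contact_force: [0.1, -0.5, -1.0]
opening: 0.262
finger_force: 20.0
```

```bash
python3 - <<'E'
from h import *
want([.6362,-.1409,.079])
E
```

```text
clock 10.40 pos [ 0.6372 -0.1434  0.1029] yaw(x axis) -180.0 tiltz [ 0.002 -0.   ] F [ 0.1 -0.5 -1. ] open 0.262 ff 20.0
move [0.001  0.0026 0.0239]
```

Emit:
play_rows(translation=[[0.001,0.0025,0.004],[0,0,0.006],[0,0,0.006],[0,0,0.004],[0,0,0.003],[0,0,0],[0,0,0]], delta_rot=[[0,0,0],[0,0,0],[0,0,0],[0,0,0],[0,0,0],[0,0,0],[0,0,0]], grip=[-1,-1,-1,-1,-1,-1,-1])

```text
clock: 11.28
tool_pos: [0.6361, -0.1403, 0.0823]
eef_rot: [-0.0, 1.0, -0.0, 0.001]
contact_force: [-6.5, 1.1, 25.6]
opening: 0.264
finger_force: 20.0
```

```bash
python3 - <<'E'
from h import *
out=[]
for c in("wrist","side"):
    k,im=snap(c)
    u,v=proj(k,[.636,-.141,.02])[0].astype(int); print(c,u,v)
    y0=min(max(v-50,0),284); x0=min(max(u-66,0),380); print(x0,y0)
    out.append(cv2.resize(im[y0:y0+100,x0:x0+132],(396,300),interpolation=cv2.INTER_CUBIC))
cv2.imwrite("pics/p1.png",np.hstack(out)); pose()
E
```

```text
wrist 255 256
189 206
side 319 256
253 206
clock 11.38 pos [ 0.6361 -0.1403  0.0823] yaw(x axis) -180.0 tiltz [ 0.001 -0.001] F [-6.8  0.5 25.3] open 0.266 ff 20.0
```

View pics/p1.png

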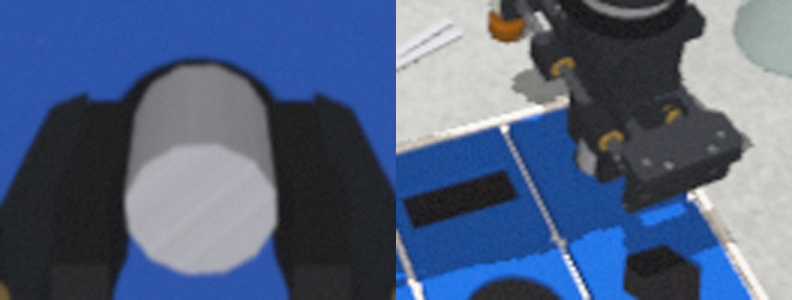

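p1 left shows the round's lower end at (200,63) within the black cavity outline (arc top at 58). Working out whether it is in or on the rim.

```bash
python3 - <<'E'
from h import *
k=cal("wrist")
f=lambda u,v:(189+u/3,206+v/3)
print("rim",ray(k,f(200,58),.012))
for z in(.006,.009,.012): print("bottom edge",z,ray(k,f(200,63),z),"cyl left/right",ray(k,[f(134,90),f(270,90)],.012))
print("cavity arc left/right at row 100",ray(k,[f(122,100),f(278,100)],.012))
E
```

```text
rim [[ 0.62215311 -0.14084155  0.012     ]]
bottom edge 0.006 [[ 0.62596981 -0.14084746  0.006     ]] cyl left/right [[ 0.62840375 -0.15255678  0.012     ]
 [ 0.62837966 -0.12841557  0.012     ]]
bottom edge 0.009 [[ 0.62454389 -0.14084435  0.009     ]] cyl left/right [[ 0.62840375 -0.15255678  0.012     ]
 [ 0.62837966 -0.12841557  0.012     ]]
bottom edge 0.012 [[ 0.62311798 -0.14084125  0.012     ]] cyl left/right [[ 0.62840375 -0.15255678  0.012     ]
 [ 0.62837966 -0.12841557  0.012     ]]
cavity arc left/right at row 100 [[ 0.63038736 -0.15474009  0.012     ]
 [ 0.63035902 -0.12694209  0.012     ]]
```

Emit:
play_rows(translation=[[0,0,-0.002],[0,0,0],[0,0,0],[0,0,0],[0,0,-0.02],[0,0,-0.04],[0,0,-0.05],[0,0,-0.05],[0,0,-0.03],[0,0,0]], delta_rot=[[0,0,0],[0,0,0],[0,0,0],[0,0,0],[0,0,0],[0,0,0],[0,0,0],[0,0,0],[0,0,0],[0,0,0]], grip=[-0.2,-0.2,0,0.2,0.6,1,1,1,1,1])

```text
clock: 12.62
tool_pos: [0.637, -0.1396, 0.2739]
eef_rot: [-0.001, 1.0, 0.0, 0.003]
contact_force: [-0.1, 0.4, -0.7]
opening: 0.995
finger_force: 0.0
```

```bash
python3 - <<'E'
from h import *
pose()
for c in("scene","side"):
    k,im=snap(c); d=r.look_for(c,"round"); print(c,[(np.round(x["point"],3),round(x["confidence"],2)) for x in d])
    u,v=proj(k,[.636,-.141,.02])[0].astype(int)
    cv2.imwrite(f"pp_{c}.png",cv2.resize(im[v-50:v+50,u-66:u+66],(396,300),interpolation=cv2.INTER_CUBIC))
cv2.imwrite("pics/p2.png",np.hstack([cv2.imread("pp_scene.png"),cv2.imread("pp_side.png")]))
E
```

```text
clock 12.62 pos [ 0.637  -0.1396  0.2739] yaw(x axis) -179.9 tiltz [0.006 0.   ] F [-0.1  0.4 -0.7] open 0.995 ff 0.0
scene [(array([ 0.64 , -0.135,  0.032]), 0.74), (array([0.626, 0.328, 0.027]), 0.61), (array([0.624, 0.214, 0.02 ]), 0.61)]
side [(array([0.621, 0.32 , 0.02 ]), 0.44)]
```

View pics/p2.png

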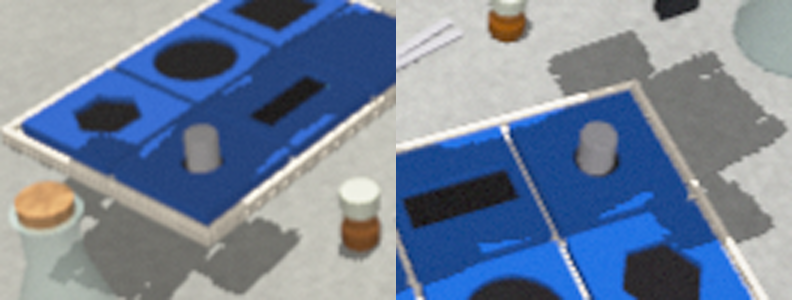

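p2 shows the round standing inside its cavity (scene crop (202,148), side crop (597,148)). Back above the stack to re-measure the hex.

Emit:
play_rows(translation=[[-0.0056,0.0389,-0.006],[-0.0056,0.0389,-0.006],[-0.0056,0.0389,-0.006],[-0.0056,0.0389,-0.006],[-0.0056,0.0389,-0.006],[-0.0056,0.0389,-0.006],[-0.0056,0.0389,-0.006],[-0.0056,0.0389,-0.006],[-0.0056,0.0389,-0.006],[0,0,0],[0,0,0]], delta_rot=[[0,0,0],[0,0,0],[0,0,0],[0,0,0],[0,0,0],[0,0,0],[0,0,0],[0,0,0],[0,0,0],[0,0,0],[0,0,0]], grip=[1,1,1,1,1,1,1,1,1,1,1])

```text
clock: 14.2
tool_pos: [0.6853, 0.2088, 0.3231]
eef_rot: [-0.0, 1.0, -0.001, -0.001]
contact_force: [0.0, -0.9, 0.4]
opening: 0.998
finger_force: 0.0
```

```bash
python3 - <<'E'
from h import *
import pickle
k,im=snap("wrist"); pose()
u,v=proj(k,[.605,.21,.04])[0].astype(int); y0,x0=max(v-45,0),u-60
cv2.imwrite("pics/w4c.png",cv2.resize(im[y0:y0+90,x0:x0+120],(800,600),interpolation=cv2.INTER_CUBIC)); pickle.dump((k,x0,y0),open("k4.pkl","wb"))
for n,z in(("hex",.041),("square",.023)):
    for d in r.silhouettes("wrist",n)[:1]: print(n,round(d["confidence"],2),rectw(k,d["pixels"],z))
E
```

```text
clock 14.25 pos [0.6855 0.2079 0.3234] yaw(x axis) 180.0 tiltz [-0.002 -0.002] F [-0.2  0.4 -0.2] open 0.999 ff 0.0
hex 0.85 (array([0.6035, 0.2094]), 'rect', array([0.6031, 0.2093, 0.039 , 0.0431]), 'ang 42.8')
square 0.58 (array([0.6106, 0.2038]), 'rect', array([0.6062, 0.2078, 0.0497, 0.0497]), 'ang 4.4')
```

View pics/w4c.png

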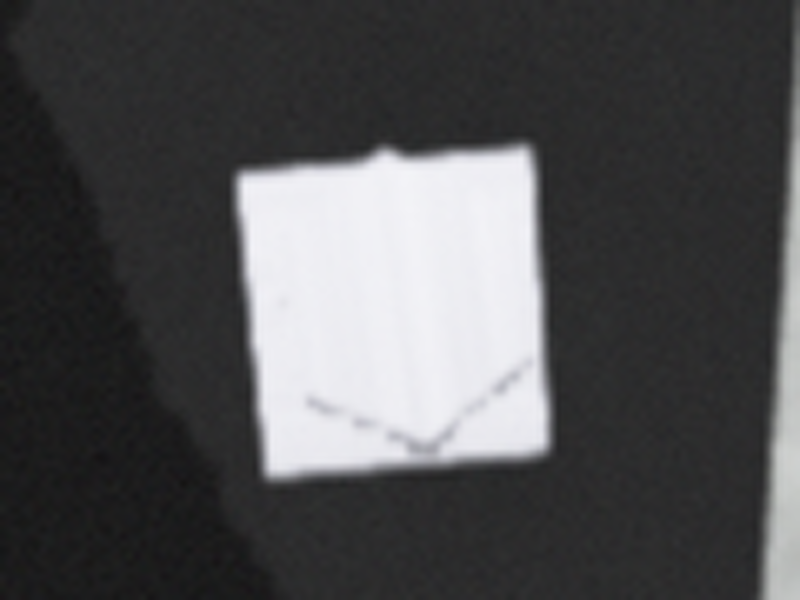

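w4c shows the hex corners at (382,148) and (428,447), so the hex has not moved: centre about (0.604,0.210), x axis at about 11°. Gripping it across its flats.

Emit:
play_rows(translation=[[0.0163,0.0004,0.036],[0.0163,0.0004,0.036],[0.0163,0.0004,0.036],[0.0163,0.0004,0.036],[0.0163,0.0004,0.036],[0,0,0],[0,0,0],[0,0,0.017],[0,0,0.017],[0,0,0.016],[0,0,0],[0,0,0]], delta_rot=[[0,0,0],[0,0,0],[0,0,0],[0,0,0],[0,0,0],[0,0,-5.5],[0,0,-5.5],[0,0,0],[0,0,0],[0,0,0],[0,0,0],[0,0,0]], grip=[1,1,1,1,1,1,1,1,1,1,1,1], squeeze=35)

```text
clock: 15.85
tool_pos: [0.6042, 0.2119, 0.0947]
eef_rot: [-0.096, 0.995, 0.0, 0.0]
contact_force: [-0.2, -0.1, 0.3]
opening: 1.0
finger_force: 0.0
```

Emit:
play_rows(translation=[[0,0,0],[0,0,0],[0,0,0],[0,0,0],[0,0,0],[0,0,0],[0,0,0],[0,0,0],[0,0,-0.008],[0,0,-0.02],[0,0,0],[0,0,0]], delta_rot=[[0,0,0],[0,0,0],[0,0,0],[0,0,0],[0,0,0],[0,0,0],[0,0,0],[0,0,0],[0,0,0],[0,0,0],[0,0,0],[0,0,0]], grip=[-1,-1,-1,-1,-1,-1,-1,-1,-1,-1,-1,-1])

```text
clock: 17.35
tool_pos: [0.6041, 0.2116, 0.1231]
eef_rot: [-0.096, 0.995, 0.0, 0.0]
contact_force: [0.3, -0.3, -1.2]
opening: 0.447
finger_force: 34.9
```

Emit:
play_rows(translation=[[0,0,-0.04],[0,0,-0.04],[-0.0025,-0.02,0],[-0.0051,-0.0406,0],[-0.0051,-0.0406,0],[-0.0051,-0.0406,0],[-0.0051,-0.0406,0],[-0.0051,-0.0406,0],[-0.0051,-0.0406,0],[-0.0051,-0.0406,0],[-0.0051,-0.0406,0],[-0.0051,-0.0406,0],[-0.0051,-0.0406,0.01],[-0.0026,-0.02,0.02],[0,0,0.02],[0,0,0.02],[0,0,0],[0,0,0]], delta_rot=[[0,0,7.5],[0,0,7.4],[0,0,0],[0,0,0],[0,0,0],[0,0,0],[0,0,0],[0,0,0],[0,0,0],[0,0,0],[0,0,0],[0,0,0],[0,0,0],[0,0,0],[0,0,0],[0,0,0],[0,0,0],[0,0,0]], grip=[-1,-1,-1,-1,-1,-1,-1,-1,-1,-1,-1,-1,-1,-1,-1,-1,-1,-1])

```text
clock: 19.6
tool_pos: [0.6309, -0.2356, 0.133]
eef_rot: [0.033, 0.999, 0.0, 0.0]
contact_force: [1.3, -0.5, -1.1]
opening: 0.452
finger_force: 34.9
```

```bash
python3 - <<'E'
from h import *
want([.630,-.2373,.078])
E
```

```text
clock 19.60 pos [ 0.6309 -0.2356  0.133 ] yaw(x axis) 176.3 tiltz [0.001 0.001] F [ 1.3 -0.5 -1.1] open 0.452 ff 34.9
move [ 0.0008 -0.0018  0.055 ]
```

Emit:
play_rows(translation=[[0.001,-0.002,0.014],[0,0,0.014],[0,0,0.014],[0,0,0.006],[0,0,0.002],[0,0,0],[0,0,0]], delta_rot=[[0,0,0],[0,0,0],[0,0,0],[0,0,0],[0,0,0],[0,0,0],[0,0,0]], grip=[-1,-1,-1,-1,-1,-1,-1])

```text
clock: 20.48
tool_pos: [0.6294, -0.2391, 0.0829]
eef_rot: [0.034, 0.999, -0.0, 0.001]
contact_force: [0.5, 0.2, -0.8]
opening: 0.453
finger_force: 34.9
```

Emit:
play_rows(translation=[[0,0,0.0015],[0,0,0],[0,0,0]], delta_rot=[[0,0,0],[0,0,0],[0,0,0]], grip=[-1,-1,-1])

```text
clock: 20.85
tool_pos: [0.6295, -0.2391, 0.0828]
eef_rot: [0.034, 0.999, -0.0, 0.001]
contact_force: [-3.1, 0.9, 7.7]
opening: 0.442
finger_force: 34.9
```

```bash
python3 - <<'E'
from h import *
out=[]; pose()
for c in("wrist","side"):
    k,im=snap(c)
    u,v=proj(k,[.630,-.238,.02])[0].astype(int)
    y0=min(max(v-60,0),284); x0=min(max(u-66,0),380); print(c,x0,y0)
    out.append(cv2.resize(im[y0:y0+100,x0:x0+132],(396,300),interpolation=cv2.INTER_CUBIC))
    if c=="wrist": 
        for z in(.012,): print(proj(k,[[.630-.027*.998,-.2373+.0018,z],[.630,-.2373-.0235,z],[.630,-.2373+.0235,z]]))
cv2.imwrite("pics/p3.png",np.hstack(out))
E
```

```text
clock 20.85 pos [ 0.6295 -0.2391  0.0828] yaw(x axis) 176.2 tiltz [ 0.001 -0.   ] F [-3.1  0.9  7.7] open 0.442 ff 34.9
wrist 192 196
[[260.09945534 202.53830651]
 [216.80708514 251.63538859]
 [303.31216687 246.47166745]]
side 276 237
```

View pics/p3.png

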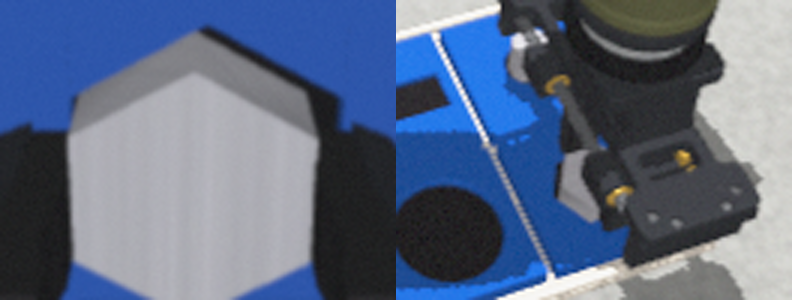

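p3 shows the hex overlapping the cavity's left and upper edge (cavity visible only at right, (270,60)). It sits on the rim, so I'll lift and shift +x 2.5 mm, +y 2 mm.

Emit:
play_rows(translation=[[0,0,-0.004],[-0.0025,0.002,0],[0,0,0],[0,0,0.003],[0,0,0.002],[0,0,0.002],[0,0,0],[0,0,0]], delta_rot=[[0,0,0],[0,0,0],[0,0,0],[0,0,0],[0,0,0],[0,0,0],[0,0,0],[0,0,0]], grip=[-1,-1,-1,-1,-1,-1,-1,-1])

```text
clock: 21.95
tool_pos: [0.6319, -0.237, 0.0826]
eef_rot: [0.034, 0.999, -0.0, 0.0]
contact_force: [-8.9, 3.2, 28.5]
opening: 0.453
finger_force: 34.9
```

Emit:
play_rows(translation=[[0,0,-0.0025],[0,0,0]], delta_rot=[[0,0,0],[0,0,0]], grip=[-1,-1])

```text
clock: 22.2
tool_pos: [0.6319, -0.237, 0.0827]
eef_rot: [0.034, 0.999, -0.0, 0.0]
contact_force: [-4.0, 1.3, 13.5]
opening: 0.451
finger_force: 34.9
```

```bash
cat >> h.py <<'E'
def amap(im,x0,x1,y0,y1,sx=1,sy=1):
    "ascii classes: b blue, # dark, . grey piece"
    for y in range(y0,y1,sy):
        print(y,"".join("b" if p[0]>p[2]+35 else "#" if p.max()<62 else "." for p in im[y,x0:x1:sx].astype(int)))
E
python3 - <<'E'
from h import *
pose(); k,im=snap("wrist"); amap(im,205,315,196,250)
E
```

```text
clock 22.20 pos [ 0.6319 -0.237   0.0827] yaw(x axis) 176.2 tiltz [ 0.001 -0.   ] F [-4.   1.3 13.5] open 0.451 ff 34.9
196 bbbbbbbbbbbbbbbbbbbbbbbbbbbbbbbbbbbbbbbbbbbbbbbbbbbbbbbbbbbbbbbbbbbbbbbbbbbbbbbbbbbbbbbbbbbbbbbbbbbbbbbbbbbbbb
197 bbbbbbbbbbbbbbbbbbbbbbbbbbbbbbbbbbbbbbbbbbbbbbbbbbbbbbbbbbbbbbbbbbbbbbbbbbbbbbbbbbbbbbbbbbbbbbbbbbbbbbbbbbbbbb
198 bbbbbbbbbbbbbbbbbbbbbbbbbbbbbbbbbbbbbbbbbbbbbbbbbbbbbbbbbbbbbbbbbbbbbbbbbbbbbbbbbbbbbbbbbbbbbbbbbbbbbbbbbbbbbb
199 bbbbbbbbbbbbbbbbbbbbbbbbbbbbbbbbbbbbbbbbbbbbbbbbbbbbbbbbbbbbbbbbbbbbbbbbbbbbbbbbbbbbbbbbbbbbbbbbbbbbbbbbbbbbbb
200 bbbbbbbbbbbbbbbbbbbbbbbbbbbbbbbbbbbbbbbbbbbbbbbbbbbbbbbbbbbbbbbbbbbbbbbbbbbbbbbbbbbbbbbbbbbbbbbbbbbbbbbbbbbbbb
201 bbbbbbbbbbbbbbbbbbbbbbbbbbbbbbbbbbbbbbbbbbbbbbbbbbb.bbbbbbbbbbbbbbbbbbbbbbbbbbbbbbbbbbbbbbbbbbbbbbbbbbbbbbbbbb
202 bbbbbbbbbbbbbbbbbbbbbbbbbbbbbbbbbbbbbbbbbbbbbbbbb#####bbbbbbbbbbbbbbbbbbbbbbbbbbbbbbbbbbbbbbbbbbbbbbbbbbbbbbbb
203 bbbbbbbbbbbbbbbbbbbbbbbbbbbbbbbbbbbbbbbbbbbbbbb#########bbbbbbbbbbbbbbbbbbbbbbbbbbbbbbbbbbbbbbbbbbbbbbbbbbbbbb
204 bbbbbbbbbbbbbbbbbbbbbbbbbbbbbbbbbbbbbbbbbbbbb###########
[... 4529 characters left out ...]
##########
244 #########.....................................................................................################
245 #########.....................................................................................################
246 #########.....................................................................................################
247 #########.....................................................................................################
248 #########.....................................................................................################
249 #########....................................................................................#################
```

Map shows black cavity margin evenly on both sides of the hex: it is in. Release, then go to the bar.

Emit:
play_rows(translation=[[0,0,-0.001],[0,0,0],[0,0,0],[0,0,0],[0,0,-0.02],[0,0,-0.05],[0,0,-0.05],[0.0133,0.0204,0],[0.0266,0.0408,0],[0.0266,0.0408,0],[0.0266,0.0408,0],[0.0266,0.0408,0],[0.0266,0.0408,0],[0.0266,0.0408,0],[0.0266,0.0408,0],[0.0266,0.0408,0],[0.0266,0.0408,0],[0.0133,0.0204,0],[0,0,0],[0,0,0]], delta_rot=[[0,0,0],[0,0,0],[0,0,0],[0,0,0],[0,0,0],[0,0,0],[0,0,7.8],[0,0,0],[0,0,0],[0,0,0],[0,0,0],[0,0,0],[0,0,0],[0,0,0],[0,0,0],[0,0,0],[0,0,0],[0,0,0],[0,0,0],[0,0,0]], grip=[0.1,0.2,0.3,0.3,0.6,1,1,1,1,1,1,1,1,1,1,1,1,1,1,1])

```text
clock: 24.75
tool_pos: [0.4542, 0.2146, 0.2022]
eef_rot: [0.102, 0.995, -0.0, 0.001]
contact_force: [0.2, -0.7, 0.3]
opening: 1.0
finger_force: 0.0
```

```bash
python3 - <<'E'
from h import *
want([.4537,.2164,.094])
k,im=snap("wrist")
for n,z in(("bar",.041),):
    for d in r.silhouettes("wrist",n)[:2]: print(n,round(d["confidence"],2),rectw(k,d["pixels"],z))
for d in r.look_for("scene","hex")[:1]: pass
E
```

```text
clock 24.75 pos [0.4542 0.2146 0.2022] yaw(x axis) 168.3 tiltz [ 0.001 -0.001] F [ 0.2 -0.7  0.3] open 1.000 ff 0.0
move [0.001  0.0018 0.1082]
bar 0.8 (array([0.4522, 0.217 ]), 'rect', array([0.452 , 0.2174, 0.0207, 0.0685]), 'ang 76.9')
```

Emit:
play_rows(translation=[[0.001,0.002,0.03],[0,0,0.03],[0,0,0.025],[0,0,0.023],[0,0,0],[0,0,0],[0,0,0],[0,0,0],[0,0,0],[0,0,0],[0,0,0],[0,0,0],[0,0,0],[0,0,0],[0,0,0]], delta_rot=[[0,0,0],[0,0,0],[0,0,0],[0,0,0],[0,0,0],[0,0,0],[0,0,0],[0,0,0],[0,0,0],[0,0,0],[0,0,0],[0,0,0],[0,0,0],[0,0,0],[0,0,0]], grip=[1,1,1,0.5,-1,-1,-1,-1,-1,-1,-1,-1,-1,-1,-1])

```text
clock: 26.78
tool_pos: [0.4529, 0.2182, 0.0939]
eef_rot: [0.101, 0.995, -0.0, 0.0]
contact_force: [-0.9, -0.3, 6.0]
opening: 0.221
finger_force: 35.0
```

Emit:
play_rows(translation=[[0,0,0],[0,0,-0.01],[0,0,-0.03],[0,0,0]], delta_rot=[[0,0,0],[0,0,0],[0,0,0],[0,0,0]], grip=[-1,-1,-1,-1])

```text
clock: 27.28
tool_pos: [0.4538, 0.2187, 0.1352]
eef_rot: [0.102, 0.995, 0.001, 0.001]
contact_force: [0.1, 0.8, -2.3]
opening: 0.219
finger_force: 35.0
```

Emit:
play_rows(translation=[[0,0,-0.04],[0,0,-0.03],[-0.0062,-0.0193,0],[-0.0124,-0.0385,0],[-0.0124,-0.0385,0],[-0.0124,-0.0385,0],[-0.0124,-0.0385,0],[-0.0124,-0.0385,0],[-0.0124,-0.0385,0],[-0.0124,-0.0385,0],[-0.0124,-0.0385,0],[-0.0062,-0.0193,0.02],[0,0,0.03],[0,0,0.03],[0,0,0],[0,0,0]], delta_rot=[[0,0,-4],[0,0,-3.8],[0,0,0],[0,0,0],[0,0,0],[0,0,0],[0,0,0],[0,0,0],[0,0,0],[0,0,0],[0,0,0],[0,0,0],[0,0,0],[0,0,0],[0,0,0],[0,0,0]], grip=[-1,-1,-1,-1,-1,-1,-1,-1,-1,-1,-1,-1,-1,-1,-1,-1])

```text
clock: 29.28
tool_pos: [0.5413, -0.1348, 0.124]
eef_rot: [0.033, 0.999, 0.0, 0.0]
contact_force: [0.0, 0.7, -2.7]
opening: 0.22
finger_force: 35.0
```

```bash
python3 - <<'E'
from h import *
want([.5415,-.1347,.086])
E
```

```text
clock 29.27 pos [ 0.5413 -0.1348  0.124 ] yaw(x axis) 176.2 tiltz [0. 0.] F [ 0.   0.7 -2.7] open 0.220 ff 35.0
move [-0.0002  0.0002  0.038 ]
```

Descend to just above the rim and map before inserting.

Emit:
play_rows(translation=[[0,0,0.015],[0,0,0.015],[0,0,0.006],[0,0,0],[0,0,0]], delta_rot=[[0,0,0],[0,0,0],[0,0,0],[0,0,0],[0,0,0]], grip=[-1,-1,-1,-1,-1])

```text
clock: 29.9
tool_pos: [0.5412, -0.135, 0.0879]
eef_rot: [0.033, 0.999, 0.0, 0.0]
contact_force: [-0.0, -0.2, -1.6]
opening: 0.218
finger_force: 35.0
```

```bash
python3 - <<'E'
from h import *
pose(); k,im=snap("wrist"); print(proj(k,[[.5415-.0365,-.135,.012],[.5415+.0365,-.135,.012]]))
amap(im,215,300,165,290,1,3)
E
```

```text
clock 29.90 pos [ 0.5412 -0.135   0.0879] yaw(x axis) 176.2 tiltz [0. 0.] F [-0.  -0.2 -1.6] open 0.218 ff 35.0
[[251.89464588 181.92930275]
 [260.6536656  298.91644509]]
165 bbbbbbbbbbbbbbbbbbbbbbbbbbbbbbbbbbbbbbbbbbbbbbbbbbbbbbbbbbbbbbbbbbbbbbbbbbbbbbbbbbbbb
168 bbbbbbbbbbbbbbbbbbbbbbbbbbbbbbbbbbbbbbbbbbbbbbbbbbbbbbbbbbbbbbbbbbbbbbbbbbbbbbbbbbbbb
171 bbbbbbbbbbbbbbbbbbbbbbbbbbbbbbbbbbbbbbbbbbbbbbbbbbbbbbbbbbbbbbbbbbbbbbbbbbbbbbbbbbbbb
174 bbbbbbbbbbbbbbbbbbbbbbbbbbbbbbbbbbbbbbbbbbbbbbbbbbbbbbbbbbbbbbbbbbbbbbbbbbbbbbbbbbbbb
177 bbbbbbbbbbbbbbbbbbbbbbbbbbbbbbbbbbbbbbbbbbbbbbbbbbbbbbbbbbbbbbbbbbbbbbbbbbbbbbbbbbbbb
180 bbbbbbbbbbbbbbbbbbbbbbbbbbbbbbbbbbbbbbbbbbbbbbbbbbbbbbbbbbbbbbbbbbbbbbbbbbbbbbbbbbbbb
183 bbbbbbbbbbbbbbbbbb##################################################bbbbbbbbbbbbbbbbb
186 bbbbbbbbbbbbbbbbbb##################################################bbbbbbbbbbbbbbbbb
189 bbbbbbbbbbbbbbbbbb##################################################bbbbbbbbbbbbbbbbb
192 bbbbbbbbbbbbbbbbbb##################################################bbbbbbbbbbbbbbbbb
195 bbbbbbbbbbbbbbbbbb###....
[... 2150 characters left out ...]
#####..........................................#######################
270 ####################..........................................#######################
273 ####################..........................................#######################
276 ####################..........................................#######################
279 #####################........................................########################
282 #####################........................................########################
285 ####################..........................................#######################
288 ####################.........................................########################
```

Emit:
play_rows(translation=[[0.0018,0.001,0],[0,0,0.002],[0,0,0.002],[0,0,0.001],[0,0,0],[0,0,0]], delta_rot=[[0,0,0],[0,0,0],[0,0,0],[0,0,0],[0,0,0],[0,0,0]], grip=[-1,-1,-1,-1,-1,-1])

```text
clock: 30.7
tool_pos: [0.5393, -0.134, 0.0827]
eef_rot: [0.034, 0.999, 0.0, 0.0]
contact_force: [0.3, 0.7, -1.4]
opening: 0.224
finger_force: 35.0
```

Emit:
play_rows(translation=[[0,0,0.0015],[0,0,0.001],[0,0,0]], delta_rot=[[0,0,0],[0,0,0],[0,0,0]], grip=[-1,-1,-1])

```text
clock: 31.08
tool_pos: [0.5394, -0.1339, 0.0819]
eef_rot: [0.033, 0.999, -0.0, 0.001]
contact_force: [-3.5, 1.3, 13.6]
opening: 0.225
finger_force: 35.0
```

```bash
python3 - <<'E'
from h import *
pose(); k,im=snap("wrist"); amap(im,215,300,176,242,1,5)
for z in(.006,.011): print(z,ray(k,[254,190],z))
E
```

```text
clock 31.07 pos [ 0.5394 -0.1339  0.0819] yaw(x axis) 176.2 tiltz [ 0.001 -0.001] F [-3.5  1.3 13.6] open 0.225 ff 35.0
176 bbbbbbbbbbbbbbbbbbbbbbbbbbbbbbbbbbbbbbbbbbbbbbbbbbbbbbbbbbbbbbbbbbbbbbbbbbbbbbbbbbbbb
181 bbbbbbbbbbbbbbbbbbbbbbbbbbbbbbbbbbbbbbbbbbbbbbbbbbbbbbbbbbbbbbbbbbbbbbbbbbbbbbbbbbbbb
186 bbbbbbbbbbbbbbbbbbbbbbbbbbbbbbbbbbbbbbbbbbbbbbbbbbbbbbbbbbbbbbbbbbbbbbbbbbbbbbbbbbbbb
191 bbbbbbbbbbbbbbb####################################################bbbbbbbbbbbbbbbbbb
196 bbbbbbbbbbbbbbb######........................................######bbbbbbbbbbbbbbbbbb
201 bbbbbbbbbbbbbbb#####..........................................#####bbbbbbbbbbbbbbbbbb
206 bbbbbbbbbbbbbbb####............................................####bbbbbbbbbbbbbbbbbb
211 bbbbbbbbbbbbbbb.###............................................###.bbbbbbbbbbbbbbbbbb
216 bbbbbbbbbbbbbbbb###............................................###bbbbbbbbbbbbbbbbbbb
221 bbbbbbbbbbbbbbbb###............................................###bbbbbbbbbbbbbbbbbbb
226 bbbbbbbbbbbbbbbb###............................................###bbbbbbbbbbbbbbbbbbb
231 bbbbbbbbbbbbbbbb###............................................###bbbbbbbbbbbbbbbbbbb
236 bbbbbbbbbbbbbbbb###............................................###bbbbbbbbbbbbbbbbbbb
241 ###################............................................#####################.
0.006 [[ 0.50771848 -0.1331562   0.006     ]]
0.011 [[ 0.50602994 -0.13300992  0.011     ]]
```

Emit:
play_rows(translation=[[0,0,-0.0015],[0,0,0],[0,0,0],[0,0,0],[0,0,-0.02],[0,0,-0.05],[0,0,-0.05],[0.0029,0.02,-0.01],[0.0029,0.0423,-0.01],[0.0029,0.0423,-0.01],[0.0029,0.0423,-0.01],[0.0029,0.0423,-0.01],[0.0029,0.0423,-0.01],[0.0029,0.0423,-0.01],[0.0029,0.0423,-0.01],[0,0.0223,-0.02],[0,0,0],[0,0,0]], delta_rot=[[0,0,0],[0,0,0],[0,0,0],[0,0,0],[0,0,0],[0,0,0],[0,0,-3.8],[0,0,0],[0,0,0],[0,0,0],[0,0,0],[0,0,0],[0,0,0],[0,0,0],[0,0,0],[0,0,0],[0,0,0],[0,0,0]], grip=[-0.45,-0.4,-0.2,0,0.4,1,1,1,1,1,1,1,1,1,1,1,1,1])

```text
clock: 33.38
tool_pos: [0.5158, 0.2029, 0.3004]
eef_rot: [0.001, 1.0, -0.001, -0.001]
contact_force: [-0.8, -0.5, -0.4]
opening: 1.002
finger_force: 0.0
```

```bash
python3 - <<'E'
from h import *
s,M=pose(); k,im=snap("wrist"); print(k[1])
for n in("disc","square"):
    for d in r.silhouettes("wrist",n)[:2]: print(n,round(d["confidence"],2),rectw(k,d["pixels"],.023))
o=[]
for c,p in(("scene",[.58,-.18,.02]),("side",[.58,-.18,.02])):
    k,i2=snap(c); u,v=proj(k,p)[0].astype(int); v=min(v,309); o.append(cv2.resize(i2[v-75:v+75,u-100:u+100],(400,300),interpolation=cv2.INTER_CUBIC))
cv2.imwrite("pics/p4.png",np.vstack([np.hstack(o),cv2.resize(im[:192],(800,300))]))
E
```

```text
clock 33.38 pos [0.5158 0.2029 0.3004] yaw(x axis) 179.9 tiltz [-0.002 -0.002] F [-0.8 -0.5 -0.4] open 1.002 ff 0.0
[0.43108686 0.2028462  0.38193796]
disc 0.65 (array([0.4551, 0.2138]), 'rect', array([0.4553, 0.2137, 0.0573, 0.0593]), 'ang 38.0')
square 0.86 (array([0.6024, 0.2073]), 'rect', array([0.6027, 0.2076, 0.0574, 0.0506]), 'ang 4.0')
```

View pics/p4.png

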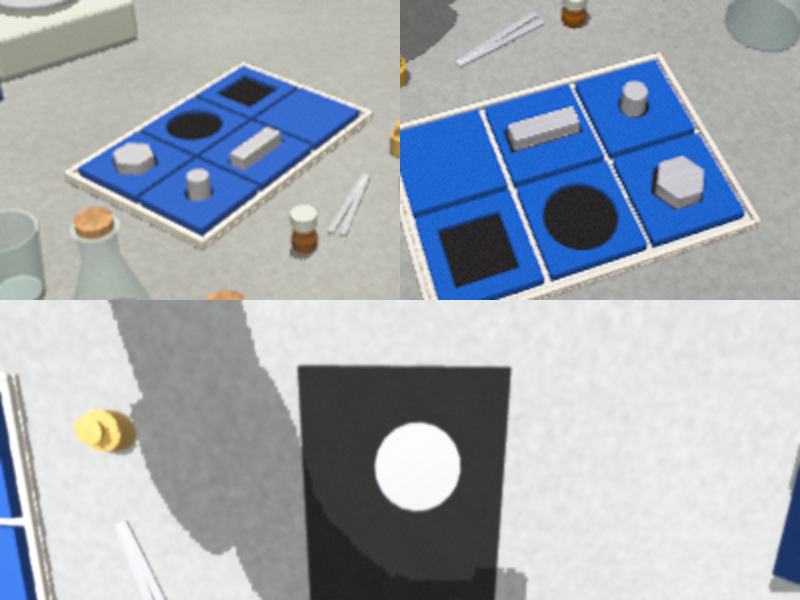

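p4 shows round, bar and hex seated in their cavities, and the disc alone on the mat at (417,466). Gripping the disc.

Emit:
play_rows(translation=[[0.0101,0.0018,0.03],[0.0101,0.0018,0.03],[0.0101,0.0018,0.03],[0.0101,0.0018,0.03],[0.0101,0.0018,0.03],[0.0101,0.0018,0.03],[0,0,0.015],[0,0,0.01],[0,0,0],[0,0,0]], delta_rot=[[0,0,0],[0,0,0],[0,0,0],[0,0,0],[0,0,0],[0,0,0],[0,0,0],[0,0,0],[0,0,0],[0,0,0]], grip=[1,1,1,1,1,1,1,1,1,1], squeeze=45)

```text
clock: 34.88
tool_pos: [0.4565, 0.2153, 0.0974]
eef_rot: [0.001, 1.0, 0.0, 0.001]
contact_force: [-0.6, -0.5, -0.7]
opening: 1.0
finger_force: 0.0
```

```bash
python3 - <<'E'
from h import *
want([.4555,.2138,.083])
E
```

```text
clock 34.88 pos [0.4565 0.2153 0.0974] yaw(x axis) 179.9 tiltz [0.001 0.001] F [-0.6 -0.5 -0.7] open 1.000 ff 0.0
move [ 0.001  -0.0015  0.0144]
```

Emit:
play_rows(translation=[[0.001,-0.0015,0.007],[0,0,0.007],[0,0,0],[0,0,0],[0,0,0],[0,0,0],[0,0,0],[0,0,0],[0,0,0]], delta_rot=[[0,0,0],[0,0,0],[0,0,0],[0,0,0],[0,0,0],[0,0,0],[0,0,0],[0,0,0],[0,0,0]], grip=[1,1,1,-1,-1,-1,-1,-1,-1])

```text
clock: 36.0
tool_pos: [0.4549, 0.2142, 0.0829]
eef_rot: [0.0, 1.0, 0.0, 0.0]
contact_force: [-0.1, 1.4, 1.9]
opening: 0.657
finger_force: 45.0
```

Emit:
play_rows(translation=[[0,0,0],[0,0,-0.01],[0,0,-0.02],[0,0,0]], delta_rot=[[0,0,0],[0,0,0],[0,0,0],[0,0,0]], grip=[-1,-1,-1,-1])

```text
clock: 36.5
tool_pos: [0.4551, 0.2134, 0.1137]
eef_rot: [0.001, 1.0, 0.0, 0.001]
contact_force: [-0.0, 0.2, -4.3]
opening: 0.654
finger_force: 45.0
```

Emit:
play_rows(translation=[[0,0,-0.04],[0,0,-0.04],[-0.0036,-0.0202,0],[-0.0072,-0.0404,0],[-0.0072,-0.0404,0],[-0.0072,-0.0404,0],[-0.0072,-0.0404,0],[-0.0072,-0.0404,0],[-0.0072,-0.0404,0],[-0.0072,-0.0404,0],[-0.0072,-0.0404,0],[-0.0072,-0.0404,0],[-0.0072,-0.0404,0],[-0.0036,-0.0202,0.02],[0,0,0.025],[0,0,0.025],[0,0,0.02],[0,0,0.01],[0,0,0],[0,0,0]], delta_rot=[[0,0,0],[0,0,0],[0,0,0],[0,0,0],[0,0,0],[0,0,0],[0,0,0],[0,0,0],[0,0,0],[0,0,0],[0,0,0],[0,0,0],[0,0,0],[0,0,0],[0,0,0],[0,0,0],[0,0,0],[0,0,0],[0,0,0],[0,0,0]], grip=[-1,-1,-1,-1,-1,-1,-1,-1,-1,-1,-1,-1,-1,-1,-1,-1,-1,-1,-1,-1])

```text
clock: 39.0
tool_pos: [0.534, -0.2307, 0.0932]
eef_rot: [0.0, 1.0, -0.0, 0.0]
contact_force: [-0.4, 0.5, -3.8]
opening: 0.662
finger_force: 45.0
```

```bash
python3 - <<'E'
from h import *
want([.5345,-.231,.085]); k,im=snap("wrist")
print(proj(k,[[.5345-.0335,-.231,.012],[.5345,-.231-.0335,.012],[.5345,-.231+.0335,.012]]).round())
amap(im,185,325,175,240,1,4)
E
```

```text
clock 39.00 pos [ 0.534  -0.2307  0.0932] yaw(x axis) 180.0 tiltz [ 0.001 -0.   ] F [-0.4  0.5 -3.8] open 0.662 ff 45.0
move [-0.0005 -0.0003  0.0082]
[[256. 185.]
 [198. 240.]
 [314. 240.]]
175 bbbbbbbbbbbbbbbbbbbbbbbbbbbbbbbbbbbbbbbbbbbbbbbbbbbbbbbbbbbbbbbbbbbbbbbbbbbbbbbbbbbbbbbbbbbbbbbbbbbbbbbbbbbbbbbbbbbbbbbbbbbbbbbbbbbbbbbbbbbb
179 bbbbbbbbbbbbbbbbbbbbbbbbbbbbbbbbbbbbbbbbbbbbbbbbbbbbbbbbbbbbbbbbbbbbbbbbbbbbbbbbbbbbbbbbbbbbbbbbbbbbbbbbbbbbbbbbbbbbbbbbbbbbbbbbbbbbbbbbbbbb
183 bbbbbbbbbbbbbbbbbbbbbbbbbbbbbbbbbbbbbbbbbbbbbbbbbbbbbbbbbbbbbbbbbbbbbbbbbbbbbbbbbbbbbbbbbbbbbbbbbbbbbbbbbbbbbbbbbbbbbbbbbbbbbbbbbbbbbbbbbbbb
187 bbbbbbbbbbbbbbbbbbbbbbbbbbbbbbbbbbbbbbbbbbbbbbbbbbbbbbbbbbb##########################bbbbbbbbbbbbbbbbbbbbbbbbbbbbbbbbbbbbbbbbbbbbbbbbbbbbbbb
191 bbbbbbbbbbbbbbbbbbbbbbbbbbbbbbbbbbbbbbbbbbbbbbb###################################################bbbbbbbbbbbbbbbbbbbbbbbbbbbbbbbbbbbbbbbbbb
195 bbbbbbbbbbbbbbbbbbbbbbbbbbbbbbbbbbbbbbbb##############..................................##################bbbbbbbbbbbbbbbbbbbbbbbbbbbbbbbbbb
199 bbbbbbbbbbbbbbbbbbbbbbbbbbbbbbbbbb#
[... 855 characters left out ...]
#....................................................................................................#######bbbbbbbbbbbb
227 bbbbbbbbbbbbbbbb###.......................................................................................................#######bbbbbbbbbbb
231 bbbbbbbbbbbbbbb###..........................................................................................................######bbbbbbbbbb
235 bbbbbbbbbbbbbbb#.............................................................................................................#####bbbbbbbbbb
239 bbbbbbbbbbbbbb.................................................................................................................####bbbbbbbbb
```

Emit:
play_rows(translation=[[-0.0005,0.001,0.003],[0,0,0.003],[0,0,0.0025],[0,0,0],[0,0,0]], delta_rot=[[0,0,0],[0,0,0],[0,0,0],[0,0,0],[0,0,0]], grip=[-1,-1,-1,-1,-1])

```text
clock: 39.67
tool_pos: [0.5346, -0.2295, 0.0886]
eef_rot: [0.0, 1.0, -0.001, 0.001]
contact_force: [-8.3, 2.2, 31.8]
opening: 0.66
finger_force: 45.0
```

Emit:
play_rows(translation=[[0,0,0.0007],[0,0,0],[0,0,0]], delta_rot=[[0,0,0],[0,0,0],[0,0,0]], grip=[-1,-1,-1])

```text
clock: 40.05
tool_pos: [0.5347, -0.2294, 0.0885]
eef_rot: [0.0, 1.0, -0.001, 0.001]
contact_force: [-8.4, 2.4, 37.3]
opening: 0.662
finger_force: 45.0
```

```bash
python3 - <<'E'
from h import *
pose(); k,im=snap("wrist")
amap(im,185,325,178,250,2,3)
for v in range(178,215):
    p=im[v,256].astype(int); print(v,p,end=" ")
print(proj(k,[[.501,-.23,.012],[.5045,-.23,.012],[.5045,-.23,.006]]))
E
```

```text
clock 40.05 pos [ 0.5347 -0.2294  0.0885] yaw(x axis) 180.0 tiltz [ 0.002 -0.003] F [-8.4  2.4 37.3] open 0.662 ff 45.0
178 bbbbbbbbbbbbbbbbbbbbbbbbbbbbbbbbbbbbbbbbbbbbbbbbbbbbbbbbbbbbbbbbbbbbbb
181 bbbbbbbbbbbbbbbbbbbbbbbbbbbbbbbbbbbbbbbbbbbbbbbbbbbbbbbbbbbbbbbbbbbbbb
184 bbbbbbbbbbbbbbbbbbbbbbbbbbbbbbbbbbbbbbbbbbbbbbbbbbbbbbbbbbbbbbbbbbbbbb
187 bbbbbbbbbbbbbbbbbbbbbbbbbbbbbbbbbbbbb.bbbbbbbbbbbbbbbbbbbbbbbbbbbbbbbb
190 bbbbbbbbbbbbbbbbbbbbbbbbbb####################bbbbbbbbbbbbbbbbbbbbbbbb
193 bbbbbbbbbbbbbbbbbbbbbb###########.......#########bbbbbbbbbbbbbbbbbbbbb
196 bbbbbbbbbbbbbbbbbbb#######....................######bbbbbbbbbbbbbbbbbb
199 bbbbbbbbbbbbbbbbb#####...........................#####bbbbbbbbbbbbbbbb
202 bbbbbbbbbbbbbbb#####...............................#####bbbbbbbbbbbbbb
205 bbbbbbbbbbbbb#####....................................####bbbbbbbbbbbb
208 bbbbbbbbbbbb####.......................................####.bbbbbbbbbb
211 bbbbbbbbbb#####..........................................####bbbbbbbbb
214 bbbbbbbbb#####............................................####bbbbbbbb
217 b
[... 852 characters left out ...]
44] 180 [170  86  45] 181 [170  85  45] 182 [171  85  47] 183 [170  86  46] 184 [165  82  42] 185 [146  74  39] 186 [111  59  35] 187 [69 42 35] 188 [39 31 29] 189 [30 28 29] 190 [31 28 29] 191 [30 29 28] 192 [40 37 39] 193 [74 71 73] 194 [113 109 108] 195 [131 125 125] 196 [133 128 127] 197 [133 128 127] 198 [135 128 129] 199 [134 130 129] 200 [134 129 128] 201 [133 129 127] 202 [133 127 127] 203 [132 128 127] 204 [137 131 131] 205 [155 149 148] 206 [172 166 165] 207 [175 170 169] 208 [176 170 170] 209 [175 169 168] 210 [173 168 167] 211 [176 169 169] 212 [177 170 171] 213 [180 173 173] 214 [182 175 174] [[255.74613068 185.93613579]
 [255.75361185 192.24266144]
 [255.78113024 188.62555987]]
```

Emit:
play_rows(translation=[[0,0,-0.006],[0.001,0,0],[0,0,0],[0,0,0.002],[0,0,0],[0,0,0]], delta_rot=[[0,0,0],[0,0,0],[0,0,0],[0,0,0],[0,0,0],[0,0,0]], grip=[-1,-1,-1,-1,-1,-1])

```text
clock: 40.85
tool_pos: [0.5328, -0.2296, 0.0888]
eef_rot: [0.0, 1.0, -0.0, -0.0]
contact_force: [-4.2, 0.6, 14.5]
opening: 0.658
finger_force: 45.0
```

```bash
python3 - <<'E'
from h import *
pose(); k,im=snap("side")
u,v=proj(k,[.5345,-.23,.02])[0].astype(int); print(u,v)
y0=min(v-60,264);o=cv2.resize(im[y0:y0+120,u-80:u+80],(800,600),interpolation=cv2.INTER_CUBIC); cv2.imwrite("pics/p5.png",o)
E
```

```text
clock 40.85 pos [ 0.5328 -0.2296  0.0888] yaw(x axis) 179.9 tiltz [-0.001 -0.001] F [-4.2  0.6 14.5] open 0.658 ff 45.0
293 311
```

View pics/p5.png

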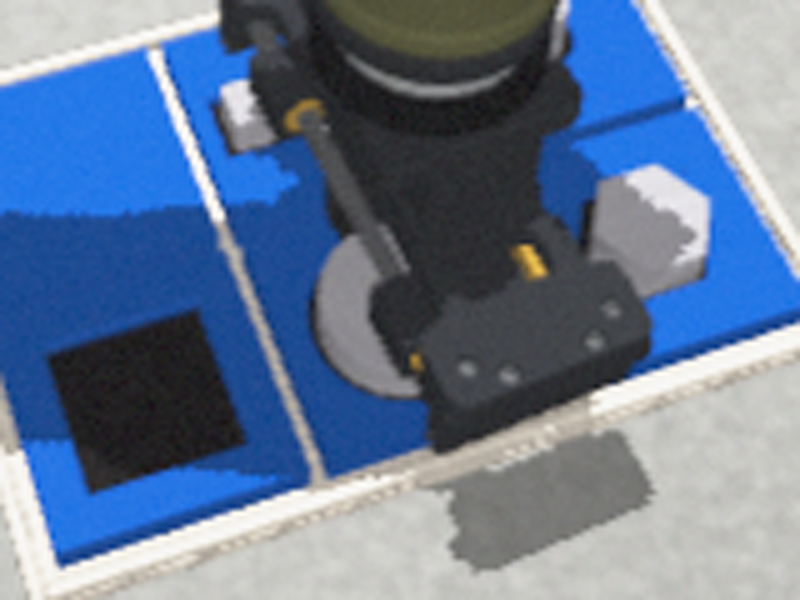

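Emit:
play_rows(translation=[[0,0,0],[0,0,0],[0,0,0],[0,0,0],[0,0,-0.02],[0,0,-0.04],[0,0,-0.05],[0,0,-0.05],[-0.02,0,-0.02],[-0.03,0,0],[-0.03,0,0],[0,0,0],[0,0,0]], delta_rot=[[0,0,0],[0,0,0],[0,0,0],[0,0,0],[0,0,0],[0,0,0],[0,0,0],[0,0,0],[0,0,0],[0,0,0],[0,0,0],[0,0,0],[0,0,0]], grip=[0.45,0.6,0.8,1,1,1,1,1,1,1,1,1,1])

```text
clock: 42.52
tool_pos: [0.6119, -0.2298, 0.267]
eef_rot: [0.0, 1.0, -0.0, -0.001]
contact_force: [0.2, 1.1, 1.0]
opening: 1.0
finger_force: 0.0
```

```bash
python3 - <<'E'
from h import *
pose(); k,im=snap("wrist"); print(k[1])
u,v=proj(k,[.5345,-.23,.02])[0].astype(int); print(u,v)
cv2.imwrite("pics/p6.png",cv2.resize(im[max(v-75,0):max(v-75,0)+225,u-140:u+160],(800,600),interpolation=cv2.INTER_CUBIC))
for n,z in(("disc",.024),("hex",.024),("bar",.024),("round",.034)):
    for d in r.silhouettes("wrist",n)[:1]: print(n,round(d["confidence"],2),rectw(k,d["pixels"],z))
E
```

```text
clock 42.52 pos [ 0.6119 -0.2298  0.267 ] yaw(x axis) 180.0 tiltz [-0.002 -0.   ] F [0.2 1.1 1. ] open 1.000 ff 0.0
[ 0.52723453 -0.23010573  0.34852258]
255 91
disc 0.69 (array([ 0.5329, -0.2304]), 'rect', array([ 0.5332, -0.2301,  0.0595,  0.059 ]), 'ang 19.0')
hex 0.56 (array([ 0.6296, -0.2377]), 'rect', array([ 0.6298, -0.2375,  0.0407,  0.0497]), 'ang 88.4')
bar 0.9 (array([ 0.5409, -0.1358]), 'rect', array([ 0.5408, -0.1357,  0.0248,  0.0667]), 'ang 85.9')
round 0.81 (array([ 0.6327, -0.1433]), 'rect', array([ 0.6325, -0.1431,  0.0338,  0.0236]), 'ang 35.0')
```

View pics/p6.png

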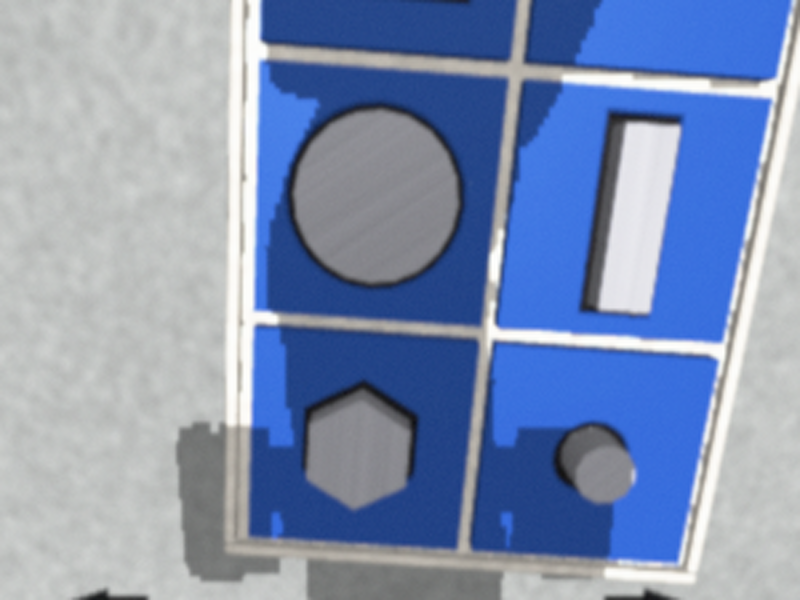

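p6 shows the disc at (376,195) ringed evenly by black, the hex (360,450), bar (640,215) and round (595,465) all in their cavities. Now the square.

Emit:
play_rows(translation=[[-0.0048,0.0219,0],[-0.0048,0.0438,0],[-0.0048,0.0438,0],[-0.0048,0.0438,0],[-0.0048,0.0438,0],[-0.0048,0.0438,0],[-0.0048,0.0438,0],[-0.0048,0.0438,0],[-0.0048,0.0438,0],[-0.0048,0.0438,0],[0,0.0219,0],[0,0,0],[0,0,0]], delta_rot=[[0,0,0],[0,0,0],[0,0,0],[0,0,0],[0,0,0],[0,0,0],[0,0,0],[0,0,0],[0,0,0],[0,0,0],[0,0,0],[0,0,0],[0,0,0]], grip=[1,1,1,1,1,1,1,1,1,1,1,1,1])

```text
clock: 44.4
tool_pos: [0.6617, 0.2057, 0.2673]
eef_rot: [0.002, 1.0, -0.001, -0.0]
contact_force: [0.1, -0.8, 0.2]
opening: 0.997
finger_force: 0.0
```

```bash
python3 - <<'E'
from h import *
k,im=snap("wrist"); print(k[1])
for d in r.silhouettes("wrist","square")[:2]: print(round(d["confidence"],2),rectw(k,d["pixels"],.023))
# bright blob near predicted
u,v=proj(k,[.606,.208,.023])[0]; print(u,v)
g=(im.min(2)>110).astype(np.uint8); n,L=cv2.connectedComponents(g); print(rectw(k,L==L[int(v),int(u)],.023))
want([.6062,.208,.13])
E
```

```text
[0.57685525 0.20585594 0.34873657]
0.65 (array([0.6061, 0.208 ]), 'rect', array([0.6062, 0.2078, 0.0506, 0.0514]), 'ang 4.9')
258.7933304894465 113.6324621851262
(array([0.606 , 0.2078]), 'rect', array([0.6061, 0.2078, 0.0511, 0.0511]), 'ang 4.7')
clock 44.50 pos [0.662  0.2054 0.2675] yaw(x axis) 179.8 tiltz [ 0.    -0.002] F [-0.8 -1.  -0.3] open 0.998 ff 0.0
move [0.0558 0.0026 0.1375]
```

Emit:
play_rows(translation=[[0.014,0.0006,0.034],[0.014,0.0007,0.034],[0.014,0.0007,0.035],[0.0138,0.0006,0.035],[0,0,0],[0,0,0.02],[0,0,0.015],[0,0,0.012],[0,0,0],[0,0,0]], delta_rot=[[0,0,0],[0,0,0],[0,0,0],[0,0,0],[0,0,-5],[0,0,0],[0,0,0],[0,0,0],[0,0,0],[0,0,0]], grip=[1,1,1,1,1,1,1,1,1,1])

```text
clock: 45.75
tool_pos: [0.6059, 0.2112, 0.0828]
eef_rot: [-0.043, 0.999, 0.0, 0.0]
contact_force: [-0.0, -0.1, -0.3]
opening: 0.997
finger_force: 0.0
```

Emit:
play_rows(translation=[[0,0,0],[0,0,0],[0,0,0],[0,0,0],[0,0,0],[0,0,0],[0,0,0],[0,0,0],[0,0,-0.01],[0,0,-0.02],[0,0,0],[0,0,0]], delta_rot=[[0,0,0],[0,0,0],[0,0,0],[0,0,0],[0,0,0],[0,0,0],[0,0,0],[0,0,0],[0,0,0],[0,0,0],[0,0,0],[0,0,0]], grip=[-1,-1,-1,-1,-1,-1,-1,-1,-1,-1,-1,-1])

```text
clock: 47.25
tool_pos: [0.6056, 0.2111, 0.1128]
eef_rot: [-0.043, 0.999, 0.0, 0.0]
contact_force: [-0.3, -0.3, -3.1]
opening: 0.551
finger_force: 45.0
```

Emit:
play_rows(translation=[[0,0,-0.04],[0,0,-0.04],[0.0057,-0.0186,0],[0.0114,-0.0371,0],[0.0114,-0.0371,0],[0.0114,-0.0371,0],[0.0114,-0.0371,0],[0.0114,-0.0371,0],[0.0114,-0.0371,0],[0.0114,-0.0371,0],[0.0114,-0.0371,0],[0.0114,-0.0371,0],[0.0114,-0.0371,0],[0.0114,-0.0371,0],[0.0057,-0.0186,0.02],[0,0,0.03],[0,0,0.03],[0,0,0.014],[0,0,0],[0,0,0]], delta_rot=[[0,0,4.5],[0,0,4.2],[0,0,0],[0,0,0],[0,0,0],[0,0,0],[0,0,0],[0,0,0],[0,0,0],[0,0,0],[0,0,0],[0,0,0],[0,0,0],[0,0,0],[0,0,0],[0,0,0],[0,0,0],[0,0,0],[0,0,0],[0,0,0]], grip=[-1,-1,-1,-1,-1,-1,-1,-1,-1,-1,-1,-1,-1,-1,-1,-1,-1,-1,-1,-1])

```text
clock: 49.75
tool_pos: [0.4404, -0.2245, 0.0989]
eef_rot: [0.033, 0.999, 0.0, 0.0]
contact_force: [0.1, -0.2, -3.3]
opening: 0.555
finger_force: 45.0
```

```bash
python3 - <<'E'
from h import *
want([.4384,-.2241,.089]); k,im=snap("wrist")
amap(im,195,320,175,245,1,4)
E
```

```text
clock 49.75 pos [ 0.4404 -0.2245  0.0989] yaw(x axis) 176.3 tiltz [0.001 0.   ] F [ 0.1 -0.2 -3.3] open 0.555 ff 45.0
move [0.0021 0.0002 0.0099]
175 bbbbbbbbbbbbbbbbbbbbbbbbbbbbbbbbbbbbbbbbbbbbbbbbbbbbbbbbbbbbbbbbbbbbbbbbbbbbbbbbbbbbbbbbbbbbbbbbbbbbbbbbbbbbbbbbbbbbbbbbbbbbb
179 bbbbbbbbbbbbbbbbbbbbbbbbbbbbbbbbbbbbbbbbbbbbbbbbbbbbbbbbbbbbbbbbbbbbbbbbbbbbbbbbbbbbbbbbbbbbbbbbbbbbbbbbbbbbbbbbbbbbbbbbbbbbb
183 bbbbbbbbbbbbbbbbbbbbbbbbbbbbbbbbbbbbbbbbbbbbbbbbbbbbbbbbbbbbbbbbbbbbbbbbbbbbbbbbbbbbbbbbbbbbbbbbbbbbbbbbbbbbbbbbbbbbbbbbbbbbb
187 bbbbbbbbbbbbbbbb.b.bbbbb.b..bbb.bbbbbbbbbbbbbbbbb...........b..........b...bbb..b....b..b.bb..bbbbbbbbbb.bb.bbbbbbbbbbbbbbbbb
191 bbbbbbbbbbbbb.###################################################################################################bbbbbbbbbbbb
195 bbbbbbbbbbbbb.###################################################################################################bbbbbbbbbbbb
199 bbbbbbbbbbbbb.###################################################################################################bbbbbbbbbbbb
203 bbbbbbbbbbbbb...........................
[... 685 characters left out ...]
.....................................bbbbbbbbbbbbb
227 bbbbbbbbbbb.....................................................................................................bbbbbbbbbbbbb
231 bbbbbbbbbbb....................................................................................................bbbbbbbbbbbbbb
235 bbbbbbbbbbb....................................................................................................bbbbbbbbbbbbbb
239 bbbbbbbbbbb.....................................................................................................bbbbbbbbbbbb#
243 ###########....................................................................................................##############
```

Emit:
play_rows(translation=[[0.002,0.0012,0.003],[0,0,0.003],[0,0,0.002],[0,0,0],[0,0,0]], delta_rot=[[0,0,0],[0,0,0],[0,0,0],[0,0,0],[0,0,0]], grip=[-1,-1,-1,-1,-1])

```text
clock: 50.42
tool_pos: [0.4382, -0.2232, 0.0905]
eef_rot: [0.033, 0.999, 0.0, 0.0]
contact_force: [-0.3, -0.4, -2.8]
opening: 0.549
finger_force: 45.0
```

```bash
python3 - <<'E'
from h import *
pose(); k,im=snap("wrist")
amap(im,195,320,183,243,1,2)
print(proj(k,[[.4384-.0285,-.224,.012],[.4384-.025,-.224,.012],[.4384-.025,-.224,.006]])[:,1])
E
```

```text
clock 50.42 pos [ 0.4382 -0.2232  0.0905] yaw(x axis) 176.3 tiltz [0. 0.] F [-0.3 -0.4 -2.8] open 0.549 ff 45.0
183 bbbbbbbbbbbbbbbbbbbbbbbbbbbbbbbbbbbbbbbbbbbbbbbbbbbbbbbbbbbbbbbbbbbbbbbbbbbbbbbbbbbbbbbbbbbbbbbbbbbbbbbbbbbbbbbbbbbbbbbbbbbbb
185 bbbbbbbbbbbbbbbbbbbbbbbbbbbbbbbbbbbbbbbbbbbbbbbbbbbbbbbbbbbbbbbbbbbbbbbbbbbbbbbbbbbbbbbbbbbbbbbbbbbbbbbbbbbbbbbbbbbbbbbbbbbbb
187 bbbbbbbbbbbbbbbbbbbbbbbbbbbbbbbbbbbbbbbbbbbbbbbbbbbbbbbbbbbbbbbbbbbbbbbbbbbbbbbbbbbbbbbbbbbbbbbbbbbbbbbbbbbbbbbbbbbbbbbbbbbbb
189 bbbbbbbbbbbbbbbbbbbbbbbbbbbbbbbbbbbbbbbbbbbbbbbbbbbbbbbbbbbbbbbbbbbbbbbbbbbbbbbbbbbbbbbbbbbbbbbbbbbbbbbbbbbbbbbbbbbbbbbbbbbbb
191 bbbbbbbbbbbbbbbbbbbbbbbbbbbbbbbbbbbbbbbbbbbbbbbbbbbbbbbbbbbbbbbbbbbbbbbbbbbbbbbbbbbbbbbbbbbbbbbbbbbbbbbbbbbbbbbbbbbbbbbbbbbbb
193 bbbbbbbbbbbbbbbbbbbbbbbbbbbbbbbbbbbbbbbbbbbbbbbbbbbbbbbbbbbbbbbbbbbbbbbbbbbbbbbbbbbbbbbbbbbbbbbbbbbbbbbbbbbbbbbbbbbbbbbbbbbbb
195 bbbbbbbbbbbbbbbbbbbbbbbbbbbbbbbbbbbbbbbbbbbbbbbbbbbbbbbbbbbbbbbbbbbbbbbbbbbbbbbbbbbbbbbbbbbbbbbbbbbbbbbbbbbbbbbbbbbbbbbbbbbbb
197 bbbbbbbbb#################################################################
[... 2252 characters left out ...]
bbbbbbbbb
233 bbbbbbbbbb......................................................................................................bbbbbbbbbbbbb
235 bbbbbbbbbb......................................................................................................bbbbbbbbbbbbb
237 bbbbbbbbbb......................................................................................................bbbbbbbbbbbbb
239 bbbbbbbbbb......................................................................................................bbbbbbbbbbbb#
241 ###########.....................................................................................................#############
[194.68621384 200.786871   196.99496195]
```

Emit:
play_rows(translation=[[0,0,0.002],[0,0,0.001],[0,0,0],[0,0,0]], delta_rot=[[0,0,0],[0,0,0],[0,0,0],[0,0,0]], grip=[-1,-1,-1,-1])

```text
clock: 50.98
tool_pos: [0.4383, -0.2232, 0.0885]
eef_rot: [0.033, 0.999, -0.0, 0.0]
contact_force: [-2.1, 2.1, 9.4]
opening: 0.555
finger_force: 45.0
```

Same contact height as the disc. Release, retreat and look.

Emit:
play_rows(translation=[[0,0,0],[0,0,0],[0,0,0],[0,0,0],[0,0,-0.02],[0,0,-0.04],[0,0,-0.05],[0,0,-0.05],[-0.03,0,-0.03],[-0.04,0,-0.02],[-0.04,0,0],[-0.04,0,0],[0,0,0],[0,0,0]], delta_rot=[[0,0,0],[0,0,0],[0,0,0],[0,0,0],[0,0,0],[0,0,0],[0,0,0],[0,0,0],[0,0,0],[0,0,0],[0,0,0],[0,0,0],[0,0,0],[0,0,0]], grip=[0.25,0.4,0.6,0.8,1,1,1,1,1,1,1,1,1,1])

```text
clock: 52.72
tool_pos: [0.5867, -0.233, 0.2969]
eef_rot: [0.033, 0.999, 0.0, -0.001]
contact_force: [-0.9, 0.5, 0.5]
opening: 0.999
finger_force: 0.0
```

```bash
python3 - <<'E'
from h import *
pose(); k,im=snap("wrist"); u,v=proj(k,[.5,-.19,.02])[0].astype(int)
a=cv2.resize(im[:240,u-130:u+130],(433,400),interpolation=cv2.INTER_CUBIC)
k2,i2=snap("side"); b=cv2.resize(i2[225:370,185:385],(367,266),interpolation=cv2.INTER_CUBIC)
o=np.zeros((400,800,3),np.uint8); o[:,:433]=a; o[:266,433:]=b; cv2.imwrite("pics/p7.png",o)
E
```

```text
clock 52.73 pos [ 0.5867 -0.233   0.2969] yaw(x axis) 176.3 tiltz [-0.002  0.   ] F [-0.9  0.5  0.5] open 0.999 ff 0.0
```

View pics/p7.png

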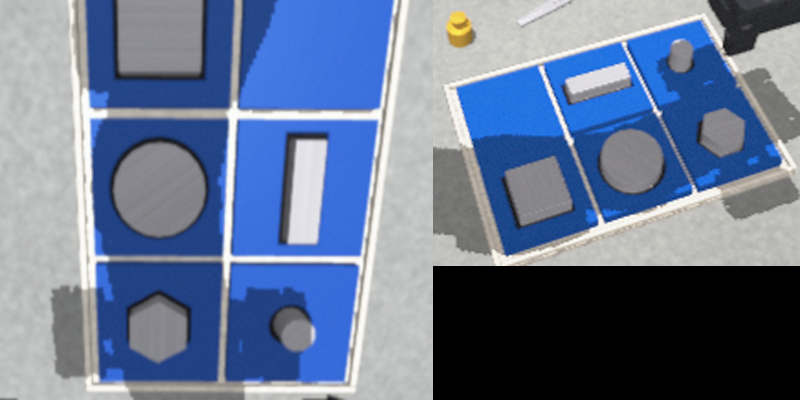

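p7 shows all five in their cavities with black margins. The square's far edge (top left) is cut off, so I'll take one check from above it.

Emit:
play_rows(translation=[[0.03,0.002,0],[0.03,0.002,0],[0.01,0.002,0],[0,0,0],[0,0,0]], delta_rot=[[0,0,0],[0,0,0],[0,0,0],[0,0,0],[0,0,0]], grip=[1,1,1,1,1])

```text
clock: 53.45
tool_pos: [0.5194, -0.2225, 0.2977]
eef_rot: [0.033, 0.999, 0.0, 0.001]
contact_force: [0.8, -1.3, 0.2]
opening: 0.999
finger_force: 0.0
```

```bash
python3 - <<'E'
from h import *
pose(); k,im=snap("wrist"); u,v=proj(k,[.4387,-.224,.02])[0].astype(int)
y0=max(v-40,0); amap(im,u-45,u+45,y0,y0+80,1,3)
cv2.imwrite("pics/p8.png",cv2.resize(im[:180,u-80:u+160],(800,600),interpolation=cv2.INTER_CUBIC))
E
```

```text
clock 53.45 pos [ 0.5194 -0.2225  0.2977] yaw(x axis) 176.3 tiltz [0.002 0.   ] F [ 0.8 -1.3  0.2] open 0.999 ff 0.0
46 ...bbbbbbbbbbbbbbbbbbbbbbbbbbbbbbbbbbbbbbbbbbbbbbbbbbbbbbbbbbbbbbbbbbbbbbbbbbbbbbbbbbbbbb.
49 ....bbbbbbbbbbbbbbbbbbbbbbbbbbbbbbbbbbbbbbbbbbbbbbbbbbbbbbbbbbbbbbbbbbbbbbbbbbbbbbbbbbbbb.
52 ....bbbbbbbbbbbbbbbbbbbbbbbbbbbbbbbbbbbbbbbbbbbbbbbbbbbbbbbbbbbbbbbbbbbbbbbbbbbbbbbbbbbbb.
55 ....bbbbbbbbbbbbbbbbbbbbbbbbbbbbbbbbbbbbbbbbbbbbbbbbbbbbbbbbbbbbbbbbbbbbbbbbbbbbbbbbbbbbb.
58 ....bbbbbbbbbbbbbbbbbbbbbbbbbbbbbbbbbbbbbbbbbbbbbbbbbbbbbbbbbbbbbbbbbbbbbbbbbbbbbbbbbbbbb.
61 ....bbbbbbbbbbbbbbbb##................................................###bbbbbbbbbbbbbbbb.
64 ....bbbbbbbbbbbbbbbb#..................................................#bbbbbbbbbbbbbbbbb.
67 ....bbbbbbbbbbbbbbbbb..................................................#bbbbbbbbbbbbbbbb..
70 ....bbbbbbbbbbbbbbbbb..................................................#bbbbbbbbbbbbbbbb..
73 .....bbbbbbbbbbbbbbbb..................................................#bbbbbbbbbbbbbbbb..
76 .....bbbbbbbbbbbbbbbb#..................
[... 863 characters left out ...]
...............##bbbbbbbbbbbbbbb...
106 ......bbbbbbbbbbbbbbbb................................................#bbbbbbbbbbbbbbbb...
109 ......bbbbbbbbbbbbbbbb#...............................................#bbbbbbbbbbbbbbbb...
112 ......bbbbbbbbbbbbbbbbbbbbb...bb..b..................................bbbbbbbbbbbbbbbbbb...
115 ......bbbbbbbbbbbbbbbbbbbbbbbbbbbbbbbbbbbbbbbbbbbbbbbbbbbbbbbbbbbbbbbbbbbbbbbbbbbbbbbb....
118 ......bbbbbbbbbbbbbbbbbbbbbbbbbbbbbbbbbbbbbbbbbbbbbbbbbbbbbbbbbbbbbbbbbbbbbbbbbbbbbbbb....
121 ......bbbbbbbbbbbbbbbbbbbbbbbbbbbbbbbbbbbbbbbbbbbbbbbbbbbbbbbbbbbbbbbbbbbbbbbbbbbbbbbbb...
124 .......bbbbbbbbbbbbbbbbbbbbbbbbbbbbbbbbbbbbbbbbbbbbbbbbbbbbbbbbbbbbbbbbbbbbbbbbbbbbbbb....
```

View pics/p8.png

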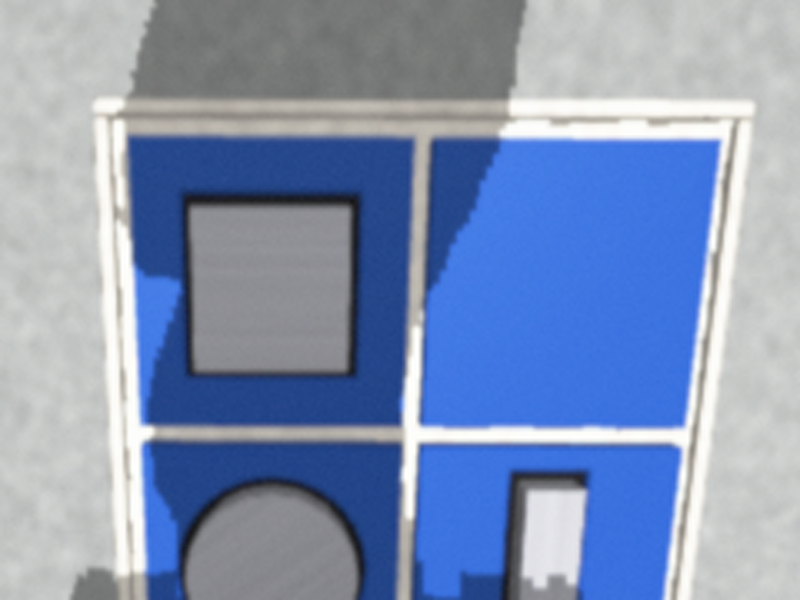

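p8 shows the square at (272,287) centred with a black margin. Handing in.

```bash
python3 -c "
from plant import r
print(r.finish_job())"
```

```text
the job is handed in; nothing more can be done
None
```

The job is handed in at about 53 s: the last pictures show all five specimens seated in their own cavities. The hex, the bar and probably the round seem to have dropped the last 3–5 mm on release, and no pass or fail result came back.

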